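# Load the hardware polisher and lock its tub

### The arm

A 6-joint arm with a two-finger parallel gripper is mounted at the origin on the work surface. World frame = base frame: x ahead of the robot, y to its left, z up, the work surface at z = 0. Lengths are in m, angles in rad, forces in N, time in s.
With the tool pointing down it reaches from about 0.3 to 0.775 m from the base axis. Payload 14.6 kg.
Tool frame: the origin (TCP) lies midway between the tips of the shut fingers; the grasp point (between the pads) lies 19 mm behind it (ctrl.pinch_z is the distance from the TCP to the grasp point, in m); z points along the fingers, y is the line along which they close (so a half turn about z gives the same grasp; the last joint's range is limited). The gripper opens to 94 mm and grips with 3 to 60 N. Pads are 16 mm wide; open, the fingers measure 119 mm over their backs; the gripper's body (75 mm by 177 mm) begins 78 mm behind the grasp point.
Start: joints at [1.278, 0.3, 1.521, -0, 1.321, -0.067], TCP at [0.123, 0.536, 0.205] pointing down, gripper open.
Joint ranges: [-3.03, 3.03], [-0.79, 2.21], [0.23, 2.52], [-1.04, 4.18], [0, 3.07], [-2.55, 2.55]. Speed limits (rad/s): [2.22, 2.22, 2.57, 3.14, 3.14, 3.14].

### API

Orientations are given as [roll, pitch, yaw] about the fixed x, y, z axes, in that order (R = Rz(yaw) Ry(pitch) Rx(roll)).
In Python, from station import ctrl gives the robot as it stands.
- The arm moves only by the tool jog_arm, never from a script. Its argument "motion" is a list of rows, each a list of 7 numbers: the shift along the tool's x, y, z in m, then the turn, a rotation vector about the tool's x, y, z in rad, then the opening, from -1 (shut) to 1 (fully open). In form: [[tx, ty, tz, rx, ry, rz, gripper], ...]. A call has 1 to 5 rows; each row shifts and turns the commanded pose from where the row before left it, along the tool's axes as they then stand; what a row does not reach is not made up. A row lasts 1/10 s, in which the tool goes at most 50 mm and 8.59 degrees, less where a joint would pass 70% of its speed; a pose out of reach is approached as far as the arm can. A call is refused whole if a number of a shift passes 0.05 or a number of a turn 0.15, either way. A call with a gripper value outside its range is refused whole. The fingers move at their own pace and stop on an object; "squeeze" is the grip in N (left out, the last holds). Time passes only in rows, so rows that do not move let the fingers close. It gives the time, the measured TCP pose, the force, the opening and the grip force at its end, in the units of the state.
- ctrl.get_obs(): the state, without advancing time (a new reading comes with each control period).
- ctrl.camera(name): name is "scene" or "top"; returns the picture (400x640x3 uint8, red, green, blue); there is no depth.
- ctrl.camera_model(name): a dict with "intrinsics" (3x3 intrinsics, pixels), "rvec" (rotation vector, rad) and "tvec" (3), from world to camera coordinates, as OpenCV has them. Camera axes: x right, y down, z forward; pixel columns grow to the right and rows downward; lengths in m; the calibration is good to about 2 mm. A picture is of the moment at which its call begins. camera_model takes no time and is no camera call.
- ctrl.hand_in(): hands the job in; it is judged then, once.
The state is a dict: "time_s": time; "qpos": joint angles; "joint_vel": joint speeds; "tau": joint torques, N m; "ee_pos": TCP position; "eef_rot": TCP orientation; "force": force on the tool from outside, world axes, zero at the start; "moment": the same for the moment, N m; "grip_width": finger opening in m; "grip_force": force on a finger pad.
Only numpy, scipy, OpenCV 4.12 (cv2) and the standard library are available. Lean on these libraries where they do the work, as an engineer would, in place of code of your own. Each camera call takes 0.05 s, during which the arm holds its last target. There are 200 camera calls.

### The job

Get the small polishing machine ready: throw the draw-latch lever on the front of the tub right over towards the robot so its hook drops free, then take the lid off and set it down flat on the bench. Then lay every loose piece of guitar hardware from the bench in the tub. Then take the pin spanner from its wooden rest, put both prongs fully into the two holes of the steel lock ring before turning, turn the ring clockwise (seen from above) up to its stop with the spanner only, and lay the spanner back in its rest, prongs down; leave the bottle, screwdriver and cup alone.

Things in the scene. Friction and masses are not known exactly. Their poses are not given: they have to be found in the camera images.
- tub_floor (a point): Centre of the inner floor of the polisher's open grey plastic tub (46 mm above the bench). Frame of the fixed machine: x from the latch side (facing the robot) to the back, y to the left along the tub, z up. Tub inside 138 mm (x) by 188 mm (y), walls 6 mm, rim 54 mm above this point. The grey deck under it is 170 mm (x) by 330 mm (y), 40 mm high, its centre at y = -60 mm from here. The machine does not move.
- latch_pivot (a point): Hinge axis of the draw latch on the front of the tub, 97 mm in front (-x) of the tub's middle, 90 mm above the bench; axes as tub_floor; the hinge axis is y.
- lever_end (a point): Middle of the steel lever's grip block: 62 mm from latch_pivot; block 28 mm wide (along the hinge axis y), 14 mm thick, 32 mm long along the lever. Closed, the lever leans up and over the lid.
- lever (a joint): Lever angle, rad: 0 closed (leaning over the lid, 0.9 rad above level), 0.67 upright (the centre), 2.2 fully thrown (lying out towards the robot, about level). It turns in the x-z plane of the machine with almost no friction and falls by gravity either way from the centre. The dark hook, which holds down the steel tongue of the lid, follows it by itself and is off the tongue beyond about 0.6.
- lid_handle (a point): Loose black lid, plate 150 (x) by 200 (y) by 8 mm, about 0.35 kg, on the tub's rim (underside 100 mm up); a steel tongue 12 mm wide stands out 30 mm at its front (-x) under the hook. Point: on its bar handle (20 (x) by 80 (y) mm, 34 mm high above the plate), 30 mm above the underside; z up. Free bench for it: about 0.47 m ahead, 0.40 m left of the robot base, unturned.
- tailpiece_mid (a point): Tailpiece (may be absent): rounded brass bar 100 by 22 by 18 mm, long along x; point at its centre.
- bridge_mid (a point): Bridge (may be absent): brass bar 90 by 20 by 18 mm with small steel saddles 3 mm high on top, long along x; point at its centre.
- pickup_cover_mid (a point): Pickup cover (may be absent): brass box 70 by 36 by 20 mm, long along x; point at its centre.
- string_block_mid (a point): Vibrato string block (may be absent): steel block 80 by 26 by 22 mm, long along x; point at its centre.
- spanner_grip (a point): Loose dark steel pin spanner, about 0.25 kg: flat bar 130 (x) by 18 (y) by 10 mm with a grip block 36 (x) by 24 (y) mm on its middle, and two prongs of 8 mm diameter, tapered at the tips, 60 mm apart along x, standing 14 mm down from the bar's underside. The point is in the grip block on the middle axis, 41 mm above the prong tips, 27 mm above the bar's underside, 15 mm below the block's top. A half turn about z looks the same.
- prong_a (a point): Tip of the prong at +x of the spanner.
- prong_b (a point): Tip of the prong at -x of the spanner.
- rest_top (a point): Fixed light-wood rest of the spanner: two blocks 96 mm apart along x that carry the ends of its bar; the point is midway between them at the height of their tops (22 mm above the bench), on which the bar's underside lies. Lips 12 mm high either side leave 32 mm (y) for the bar. With the spanner home, its grip point is 27 mm above this point. x along the bar.
- ring_top (a point): Centre of the top face of the steel lock ring (diameter 96 mm, top about 120 mm above the bench) on the round post beside the tub, on the right of it seen from the robot; x along the line through its two holes, z up; turns with the ring about z.
- hole_a (a point): Mouth of one hole of the ring, 30 mm from its centre at +x; 13 mm diameter, 20 mm deep.
- hole_b (a point): Mouth of the other hole, 30 mm from the centre at -x.
- lock_ring (a joint): Angle of the lock ring, rad, growing clockwise seen from above; it starts between 0 and 0.5, its stop is at 1.4. It turns stiffly (about 0.2 N m) and stays where it is left.
- oil_bottle: Amber bottle 48 mm across, 120 mm tall, bystander on the bench beyond the machine.
- screwdriver: Screwdriver, bystander lying beyond the machine.
- cup: White cup 72 mm across, 85 mm tall, bystander to the left of the machine.

How it is judged:
By the outcome, as a careful person would: the job done as asked, in the order asked, and still so for the second after the job is handed in, with the robot touching nothing.
Of tailpiece, bridge, pickup_cover, string_block only 2 to 3 are there at a start; the rules pass over those that are not, and their reading is None.
At some moment in a run one of tailpiece, bridge, pickup_cover, string_block may be knocked a few centimetres aside while the robot is not near it.
It also fails if it takes over 200 s, if anything falls off the work surface, if the arm or the gripper's body presses on something with over 40 N, if the wrist force passes 120 N, or if a joint passes its speed limit or range.

## Working session

There is one attempt and no reset: what is moved stays moved. The work goes in short steps, Python scripts to look and compute and a tool call to move; the robot and the scene stay as the last step left them, time stands still between calls to the robot, and variables do not carry over. Pictures are saved under pics/ and viewed, at most 14 in all, crops included, and the job is handed in when it is done.

Besides the shell and the picture viewer there is one more tool, called after "Request:" as name(argument=value, ...) on one line, values as JSON. jog_arm: Moves the arm, as the interface text tells. Its arguments: {"type":"object","properties":{"motion":{"type":"array"},"squeeze":{"type":"number"}},"required":["motion"]}

```bash
ls; mkdir -p pics
cat > h.py <<'E'
import numpy as np, cv2
from station import ctrl
def snap(n,f):
    im=ctrl.camera(n); cv2.imwrite('pics/'+f,im[:,:,::-1]); return im
def cam(n):
    m=ctrl.camera_model(n); R=cv2.Rodrigues(np.array(m['rvec'],float))[0]
    return np.array(m['intrinsics'],float),R,np.array(m['tvec'],float).ravel()
def ray(n,uv,z):
    K,R,t=cam(n); d=R.T@np.linalg.solve(K,[uv[0],uv[1],1.]); c=-R.T@t
    return c+d*(z-c[2])/d[2]
def proj(n,P):
    K,R,t=cam(n); p=K@(R@np.array(P,float)+t); return p[:2]/p[2]
E
python3 - <<'E'
from h import *
for n in('top','scene'):
    snap(n,n+'0.png'); K,R,t=cam(n); print(n,K.round(1).tolist(),(-R.T@t).round(3),R.round(2).tolist())
print(ctrl.get_obs(),ctrl.pinch_z)
E
```

```text
pics
top [[520.6, 0.0, 322.6], [0.0, 520.6, 194.1], [0.0, 0.0, 1.0]] [ 0.407 -0.02   1.347] [[-0.02, -1.0, -0.02], [-0.99, 0.03, -0.16], [0.16, 0.02, -0.99]]
scene [[501.1, 0.0, 311.9], [0.0, 501.1, 196.4], [0.0, 0.0, 1.0]] [0.969 0.456 1.038] [[-0.8, 0.6, -0.02], [0.52, 0.67, -0.54], [-0.31, -0.44, -0.84]]
{'time_s': 0.1, 'qpos': array([ 1.27842184e+00,  3.00418441e-01,  1.52149208e+00,  1.92314774e-05,
        1.32070201e+00, -6.65884533e-02]), 'joint_vel': array([ 0.0004011 , -0.00138471,  0.00019097, -0.00194341,  0.00019959,
       -0.00127161]), 'tau': array([-1.05719395e-03, -5.32639790e+01, -3.53291488e+01,  7.09247100e-02,
        2.34524725e-02, -6.57832402e-05]), 'ee_pos': array([0.12305661, 0.53582602, 0.20495287]), 'eef_rot': array([-3.14057628e+00, -8.64484984e-05,  2.91580180e+00]), 'force': array([0.34067614, 0.46883402, 0.20523929]), 'moment': array([ 0.00556988, -0.02904881,  0.00616342]), 'grip_force': 0.0, 'grip_width': 0.09419542517821523} 0.0188
```

View pics/top0.png

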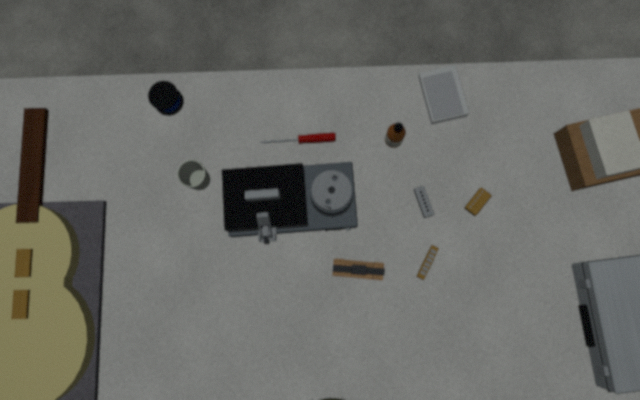

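View pics/scene0.png

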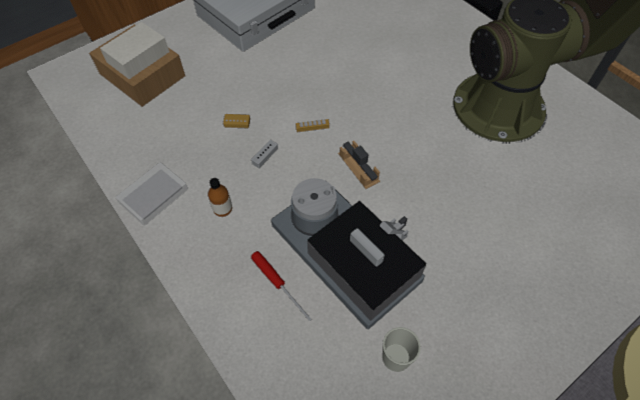

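The top view shows the lid at about (265,197), latch (266,228), ring (332,191), spanner rest (358,269), string block (424,201), pickup cover (478,201) and bridge (428,262). I count three pieces: bridge, pickup cover and string block. Next I'll zoom in.

Run:
```python
from h import *
t=cv2.imread('pics/top0.png'); s=cv2.imread('pics/scene0.png')
def crop(im,x0,y0,x1,y1,k): return cv2.convertScaleAbs(cv2.resize(im[y0:y1,x0:x1],None,fx=k,fy=k,interpolation=cv2.INTER_CUBIC),alpha=1.6)
cv2.imwrite('pics/t1.png',crop(t,215,155,375,275,5)); cv2.imwrite('pics/s1.png',crop(s,265,130,435,255,4.7) )
hsv=cv2.cvtColor(t,cv2.COLOR_BGR2HSV)
for nm,(x0,y0,x1,y1),z in(('block',(408,180,442,222),.022),('cover',(458,182,500,222),.02),('bridge',(410,240,446,284),.02),('rest',(326,250,392,288),.03)):
    roi=hsv[y0:y1,x0:x1]; g=cv2.GaussianBlur(t[y0:y1,x0:x1],(3,3),0).astype(int)
    if nm=='block': 
        bg=np.median(g.reshape(-1,3),0); m=(np.abs(g-bg).sum(2)>30)
    else: m=(roi[:,:,1]>90)
    m=m.astype(np.uint8); n,l,st,c=cv2.connectedComponentsWithStats(m)
    k=1+np.argmax(st[1:,4]); ys,xs=np.where(l==k)
    W=np.array([ray('top',(x+x0,y+y0),z)[:2] for x,y in zip(xs,ys)]).astype(np.float32)
    r=cv2.minAreaRect(W); e,v=np.linalg.eigh(np.cov(W.T))
    print(nm,len(xs),'rect',np.round(r[0],4),np.round(r[1],4),'mean',W.mean(0).round(4),'yaw',round(float(np.arctan2(v[1,1],v[0,1])),3))
for nm,uv,z in (('ringc',(332,191),.12),('handle',(262,195),.134),('lid0',(222,170),.108),('lid1',(303,164),.108),('lid2',(308,225),.108),('lid3',(226,231),.108)): print(nm,ray('top',uv,z).round(4))
```

```text
block 407 rect [ 0.5998 -0.2493] [0.0836 0.0329] mean [ 0.5995 -0.2493] yaw -2.844
cover 336 rect [ 0.5977 -0.3886] [0.0336 0.0674] mean [ 0.5976 -0.3888] yaw 2.414
bridge 26 rect [ 0.4134 -0.2328] [0.0171 0.0096] mean [ 0.4136 -0.233 ] yaw 0.922
rest 194 rect [ 0.4463 -0.0768] [0.1208 0.0122] mean [ 0.447  -0.0755] yaw 1.465
ringc [ 0.6174 -0.0169  0.12  ]
handle [0.6101 0.1491 0.134 ]
lid0 [0.6791 0.2504 0.108 ]
lid1 [0.6883 0.052  0.108 ]
lid2 [0.5386 0.0427 0.108 ]
lid3 [0.5294 0.2396 0.108 ]
```

View pics/t1.png

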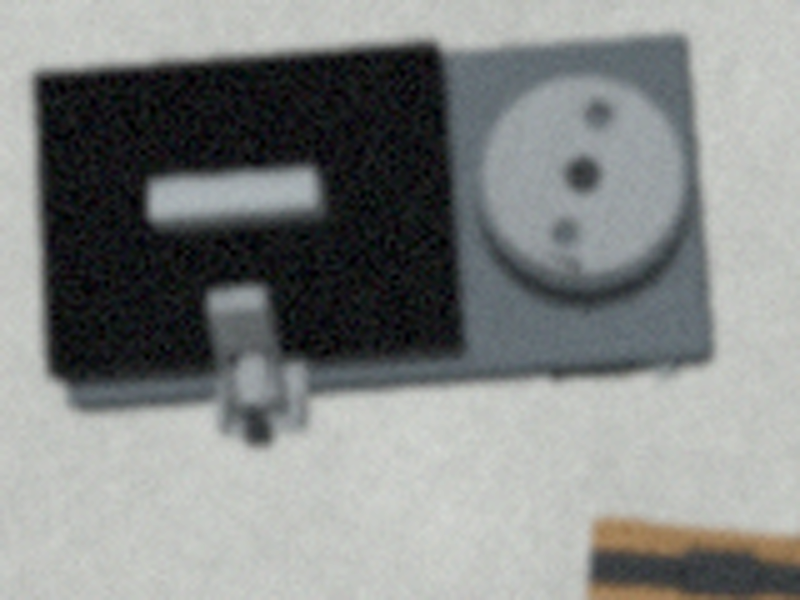

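View pics/s1.png

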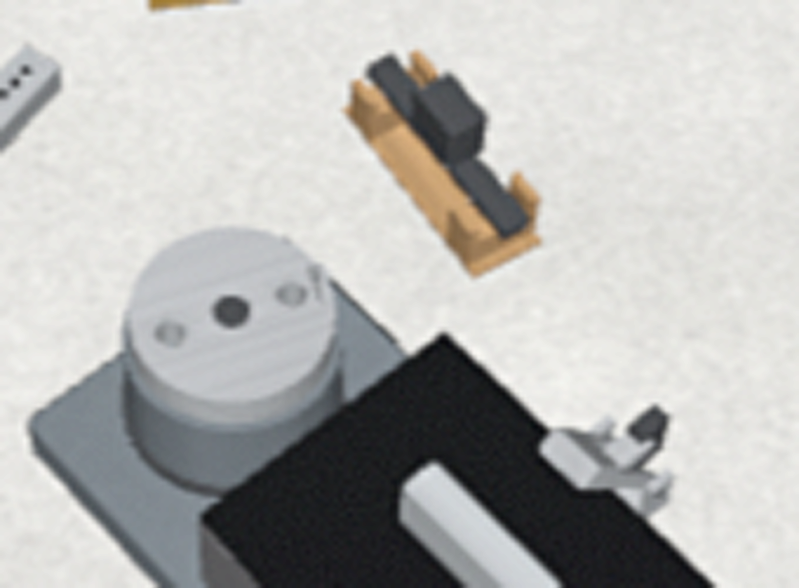

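The zoomed crops give these full-image pixels: lid corners (222.6,170), (302.6,164), (307.4,225.4), (225.4,230); ring centre (331.9,190); holes (334.8,177.6) and (328.2,201.2). The lever leans over the lid at about (263,216), and the spanner is home in its rest.

```bash
cat >> h.py <<'E'
from scipy.spatial.transform import Rotation as Ro
def go(*tg):
    """print tool-frame shift/turn from pose to pose; tg=(x,y,z,yaw) tool down"""
    o=ctrl.get_obs(); p=np.array(o['ee_pos']); R=Ro.from_euler('xyz',o['eef_rot'])
    print('t',round(o['time_s'],1),'at',p.round(4),np.round(o['eef_rot'],3))
    for x,y,z,w in tg:
        T=Ro.from_euler('xyz',[np.pi,0,w]); d=R.inv().apply(np.array([x,y,z])-p); rv=(R.inv()*T).as_rotvec()
        print('  to',np.round((x,y,z,w),4),'shift',d.round(4),'turn',rv.round(4)); p=np.array([x,y,z]); R=T
def blob(t,x0,y0,x1,y1,z,kind):
    g=cv2.GaussianBlur(t[y0:y1,x0:x1],(3,3),0); h=cv2.cvtColor(g,cv2.COLOR_BGR2HSV); gi=g.astype(int)
    bg=np.median(gi.reshape(-1,3),0)
    m={'brass':(gi[:,:,2]-gi[:,:,0])>25,'dark':h[:,:,2]<.5*bg.max(),'steel':np.abs(gi-bg).sum(2)>40}[kind].astype(np.uint8)
    m=cv2.morphologyEx(m,cv2.MORPH_CLOSE,np.ones((5,5)))
    n,l,st,c=cv2.connectedComponentsWithStats(m); k=1+np.argmax(st[1:,4]); ys,xs=np.where(l==k)
    W=np.array([ray('top',(x+x0,y+y0),z)[:2] for x,y in zip(xs,ys)]).astype(np.float32)
    e,v=np.linalg.eigh(np.cov(W.T)); r=cv2.minAreaRect(W); yaw=np.arctan2(v[1,1],v[0,1])
    return W.mean(0).round(4),(np.sqrt(12*e)).round(4),round(float((yaw+np.pi/2)%np.pi-np.pi/2),3),np.round(r[0],4)
def pieces(t):
    print('block',blob(t,400,170,455,232,.02,'steel'))
    print('cover',blob(t,450,172,515,232,.018,'brass'))
    print('bridge',blob(t,400,234,460,294,.016,'brass'))
E
python3 - <<'E'
from h import *
t=cv2.imread('pics/top0.png'); pieces(t)
print('rest',blob(t,322,248,396,292,.025,'brass')); print('bar',blob(t,322,248,396,292,.036,'dark'))
a=ray('top',(334.8,177.6),.12);b=ray('top',(328.2,201.2),.12);print('holes',a,b,np.linalg.norm(a-b),(a+b)/2,np.arctan2(*(a-b)[1::-1]))
print('scene holes', *[ray('scene',(265+u/4.7,130+v/4.7),.12).round(4) for u,v in((170,333),(292,294),(231,312))])
C=np.array([.609,.146]);w=.052;X=np.array([np.cos(w),np.sin(w)])
pt=lambda x,z:(*(C+x*X),z,w+np.pi)
go(pt(-.03,.30),pt(-.03,.127),pt(-.12,.127))
E
```

```text
block (array([ 0.5998, -0.2495], dtype=float32), array([0.0316, 0.0818]), 0.297, array([ 0.5997, -0.2496]))
cover (array([ 0.5986, -0.3897], dtype=float32), array([0.0348, 0.0685]), -0.724, array([ 0.5986, -0.3897]))
bridge (array([ 0.4482, -0.2494], dtype=float32), array([0.0178, 0.1099]), -0.496, array([ 0.4472, -0.2522]))
rest (array([ 0.4482, -0.0748], dtype=float32), array([0.0128, 0.13  ]), 1.465, array([ 0.4475, -0.0781]))
bar (array([ 0.4318, -0.0768], dtype=float32), array([0.0175, 0.1149]), 1.473, array([ 0.4324, -0.0772]))
holes [ 0.64988483 -0.02453721  0.12      ] [ 0.5930216  -0.00721497  0.12      ] 0.05944314422865062 [ 0.62145321 -0.01587609  0.12      ] -0.2956989856651939
scene holes [ 0.6527 -0.0241  0.12  ] [ 0.5952 -0.0066  0.12  ] [ 0.6236 -0.0161  0.12  ]
t 0.1 at [0.1231 0.5358 0.205 ] [-3.141 -0.     2.916]
  to [0.579  0.1444 0.3    3.1936] shift [-0.532  -0.2795 -0.0948] turn [-1.000e-03 -2.000e-04 -2.778e-01]
  to [0.579  0.1444 0.127  3.1936] shift [-0.    -0.     0.173] turn [0. 0. 0.]
  to [0.4892 0.1398 0.127  3.1936] shift [0.09 0.   0.  ] turn [0. 0. 0.]
```

Request:
jog_arm(motion=[[0, 0, -0.0475, 0, 0, -0.139, -1], [0, 0, -0.0475, 0, 0, -0.139, -1], [-0.0435, -0.0415, 0, 0, 0, 0, -1], [-0.0435, -0.0415, 0, 0, 0, 0, -1], [-0.0435, -0.0415, 0, 0, 0, 0, -1]])

```text
time_s: 0.6
ee_pos: [0.2377, 0.437, 0.3003]
eef_rot: [-3.141, -0.0, -3.088]
force: [1.1, -0.3, 0.1]
grip_width: 0.0573
grip_force: 0.0
```

Request:
jog_arm(motion=[[-0.0435, -0.0415, 0, 0, 0, 0, -1], [-0.0435, -0.0415, 0, 0, 0, 0, -1], [-0.0435, -0.0415, 0, 0, 0, 0, -1], [-0.0435, -0.0415, 0, 0, 0, 0, -1], [-0.0435, -0.0415, 0, 0, 0, 0, -1]])

```text
time_s: 1.1
ee_pos: [0.4277, 0.2737, 0.3004]
eef_rot: [-3.142, -0.0, -3.089]
force: [0.5, -0.6, -0.0]
grip_width: 0.0173
grip_force: 0.0
```

Request:
jog_arm(motion=[[-0.0435, -0.0415, 0, 0, 0, 0, -1], [-0.0435, -0.0415, 0, 0, 0, 0, -1], [0, 0, 0, 0, 0, 0, -1], [0, 0, 0, 0, 0, 0, -1]])

```text
time_s: 1.5
ee_pos: [0.5027, 0.2096, 0.2998]
eef_rot: [-3.141, -0.001, -3.091]
force: [0.1, 0.3, -0.3]
grip_width: 0.0004
grip_force: 0.0
```

Request:
jog_arm(motion=[[-0.0243, -0.023, 0, 0, 0, 0, -1], [-0.0243, -0.023, 0, 0, 0, 0, -1], [-0.0243, -0.023, 0, 0, 0, 0, -1], [0, 0, 0.045, 0, 0, 0, -1], [0, 0, 0.045, 0, 0, 0, -1]])

```text
time_s: 2.0
ee_pos: [0.5788, 0.146, 0.2099]
eef_rot: [3.141, 0.002, -3.089]
force: [1.3, 0.7, -1.1]
grip_width: 0.0002
grip_force: 0.0
```

Request:
jog_arm(motion=[[0, 0, 0.04, 0, 0, 0, -1], [0, 0, 0.02, 0, 0, 0, -1], [0, 0, 0, 0, 0, 0, -1], [0, 0, 0, 0, 0, 0, -1]])

```text
time_s: 2.4
ee_pos: [0.5782, 0.1464, 0.1507]
eef_rot: [3.142, -0.0, -3.088]
force: [-1.0, -0.4, 0.4]
grip_width: 0.0006
grip_force: 0.0
```

Run:
```python
from h import *
s=snap('scene','s2.png')[:,:,::-1]
cv2.imwrite('pics/s2c.png',cv2.convertScaleAbs(cv2.resize(s[140:300,290:490],None,fx=3.5,fy=3.5,interpolation=cv2.INTER_CUBIC),alpha=1.6))
C=np.array([.609,.146]);w=.052;X=np.array([np.cos(w),np.sin(w)])
pt=lambda x,z:(*(C+x*X),z,w+np.pi)
go(pt(-.03,.127))
```

```text
t 2.5 at [0.5785 0.1462 0.1512] [ 3.141e+00  1.000e-03 -3.088e+00]
  to [0.579  0.1444 0.127  3.1936] shift [-0.0004 -0.0018  0.0242] turn [0.0002 0.0007 0.0015]
```

View pics/s2c.png

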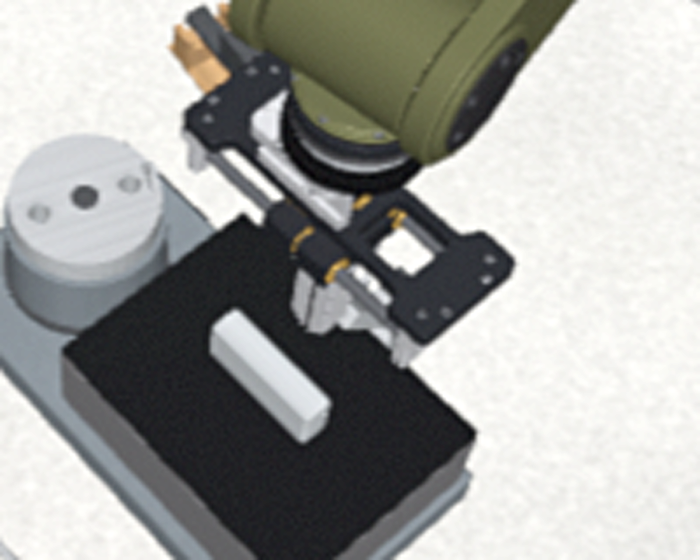

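The shut fingers sit between the lid handle and the lever, at crop (320,310). I'll go down and pull towards the robot.

Request:
jog_arm(motion=[[0, 0, 0.012, 0, 0, 0, -1], [0, 0, 0.012, 0, 0, 0, -1], [0, 0, 0, 0, 0, 0, -1], [0.015, 0, 0, 0, 0, 0, -1], [0.015, 0, 0, 0, 0, 0, -1]])

```text
time_s: 2.95
ee_pos: [0.5484, 0.1435, 0.126]
eef_rot: [-3.142, -0.001, -3.09]
force: [0.6, 0.2, 0.5]
grip_width: 0.0003
grip_force: 0.3
```

Request:
jog_arm(motion=[[0.015, 0, 0, 0, 0, 0, -1], [0.015, 0, 0, 0, 0, 0, -1], [0.015, 0, -0.005, 0, 0, 0, -1], [0.015, 0, -0.005, 0, 0, 0, -1], [0.015, 0, 0, 0, 0, 0, -1]])

```text
time_s: 3.45
ee_pos: [0.4734, 0.1396, 0.1369]
eef_rot: [3.142, 0.0, -3.089]
force: [0.4, -0.4, -0.3]
grip_width: 0.0006
grip_force: 0.0
```

Request:
jog_arm(motion=[[0.01, 0, 0, 0, 0, 0, -1], [0, 0, -0.04, 0, 0, 0, -1], [0, 0, -0.05, 0, 0, 0, -1], [0, 0, -0.05, 0, 0, 0, -1], [0, 0, 0, 0, 0, 0, -1]])

```text
time_s: 3.95
ee_pos: [0.4656, 0.1395, 0.2827]
eef_rot: [3.14, 0.009, -3.089]
force: [0.0, 0.3, -0.7]
grip_width: 0.0005
grip_force: 0.0
```

Run:
```python
from h import *
s=snap('scene','s3.png')[:,:,::-1]
cv2.imwrite('pics/s3c.png',cv2.convertScaleAbs(cv2.resize(s[140:300,290:490],None,fx=3.5,fy=3.5,interpolation=cv2.INTER_CUBIC),alpha=1.6))
C=np.array([.609,.146]);w=.052
h=np.array([.610,.148])
go((*h,.26,w+np.pi/2),(*h,.113,w+np.pi/2))
```

```text
t 4.0 at [0.4648 0.1393 0.2792] [ 3.141  0.005 -3.089]
  to [0.61   0.148  0.26   1.6228] shift [-0.1454  0.0011  0.0199] turn [0.0045 0.0033 1.5709]
  to [0.61   0.148  0.113  1.6228] shift [ 0.    -0.     0.147] turn [0. 0. 0.]
```

View pics/s3c.png

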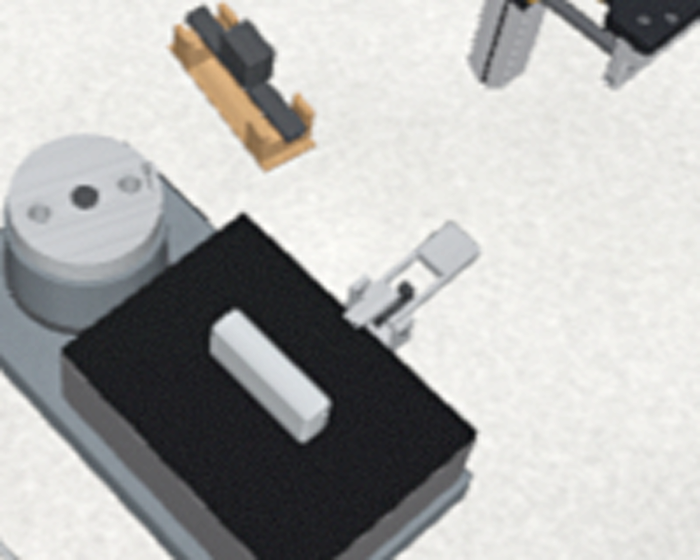

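The lever now lies out towards the robot and its hook is off the tongue. Next is the lid.

Request:
jog_arm(motion=[[-0.0485, 0, 0, 0, 0, 0, 1], [-0.0485, 0, 0, 0, 0, 0, 1], [-0.0485, 0, 0, 0, 0, 0, 1], [0, 0, 0, 0, 0, 0.143, 1], [0, 0, 0, 0, 0, 0.143, 1]])

```text
time_s: 4.5
ee_pos: [0.6099, 0.1465, 0.2727]
eef_rot: [-3.139, -0.005, 2.902]
force: [-0.4, -0.3, 1.4]
grip_width: 0.0372
grip_force: 0.0
```

Request:
jog_arm(motion=[[0, 0, 0, 0, 0, 0.143, 1], [0, 0, 0, 0, 0, 0.143, 1], [0, 0, 0, 0, 0, 0.143, 1], [0, 0, 0, 0, 0, 0.143, 1], [0, 0, 0, 0, 0, 0.143, 1]])

```text
time_s: 5.0
ee_pos: [0.609, 0.1466, 0.2746]
eef_rot: [-3.139, -0.001, 2.187]
force: [-0.2, 0.2, -0.2]
grip_width: 0.077
grip_force: 0.0
```

Request:
jog_arm(motion=[[0, 0, 0, 0, 0, 0.143, 1], [0, 0, 0, 0, 0, 0.143, 1], [0, 0, 0, 0, 0, 0.143, 1], [0, 0, 0, 0, 0, 0.143, 1], [0, 0, 0, 0, 0, 0, 1]])

```text
time_s: 5.5
ee_pos: [0.609, 0.1467, 0.2749]
eef_rot: [-3.139, 0.0, 1.618]
force: [0.4, 0.5, 0.6]
grip_width: 0.0937
grip_force: 0.0
```

Run:
```python
from h import *
w=.052
h=np.array([.610,.148])
go((*h,.113,w+np.pi/2))
```

```text
t 5.5 at [0.609  0.1467 0.2749] [-3.139  0.     1.618]
  to [0.61   0.148  0.113  1.6228] shift [0.0013 0.0014 0.1619] turn [-0.0024  0.0003 -0.0044]
```

Request:
jog_arm(motion=[[0, 0.001, 0.04, 0, 0, 0, 0.2], [0, 0, 0.04, 0, 0, 0, 0.2], [0, 0, 0.04, 0, 0, 0, 0.2], [0, 0, 0.03, 0, 0, 0, 0.2], [0, 0, 0.012, 0, 0, 0, 0.2]])

```text
time_s: 6.0
ee_pos: [0.6086, 0.1465, 0.1105]
eef_rot: [-3.136, 0.001, 1.625]
force: [-0.0, -0.2, -0.1]
grip_width: 0.0578
grip_force: 0.0
```

Request:
jog_arm(motion=[[0, 0, 0, 0, 0, 0, -1], [0, 0, 0, 0, 0, 0, -1], [0, 0, 0, 0, 0, 0, -1], [0, 0, 0, 0, 0, 0, -1], [0, 0, 0, 0, 0, 0, -1]], squeeze=50)

```text
time_s: 6.5
ee_pos: [0.6112, 0.1469, 0.1158]
eef_rot: [3.138, -0.0, 1.621]
force: [4.5, 0.6, 4.0]
grip_width: 0.0196
grip_force: 7.5
```

Request:
jog_arm(motion=[[0, 0, 0, 0, 0, 0, -1], [0, 0, -0.01, 0, 0, 0, -1], [0, 0, -0.02, 0, 0, 0, -1], [0, 0, -0.03, 0, 0, 0, -1], [0, 0, 0, 0, 0, 0, -1]])

```text
time_s: 7.0
ee_pos: [0.6113, 0.147, 0.1784]
eef_rot: [3.137, -0.001, 1.621]
force: [0.2, -0.1, -3.5]
grip_width: 0.0194
grip_force: 50.0
```

Request:
jog_arm(motion=[[0, 0, -0.03, 0, 0, 0.025, -1], [0, 0, -0.03, 0, 0, 0.025, -1], [0.0316, -0.0177, 0, 0, 0, 0, -1], [0.0316, -0.0177, 0, 0, 0, 0, -1], [0.0316, -0.0177, 0, 0, 0, 0, -1]])

```text
time_s: 7.5
ee_pos: [0.5559, 0.2423, 0.2329]
eef_rot: [-3.139, 0.001, 1.57]
force: [1.0, 0.6, -3.2]
grip_width: 0.0198
grip_force: 50.0
```

Request:
jog_arm(motion=[[0.0316, -0.0177, 0, 0, 0, 0, -1], [0.0316, -0.0177, 0, 0, 0, 0, -1], [0.0316, -0.0177, 0, 0, 0, 0, -1], [0.0316, -0.0177, 0, 0, 0, 0, -1], [0.0316, -0.0177, 0, 0, 0, 0, -1]])

```text
time_s: 8.0
ee_pos: [0.4674, 0.4005, 0.2328]
eef_rot: [-3.14, 0.002, 1.571]
force: [0.1, 0.2, -2.8]
grip_width: 0.0199
grip_force: 50.0
```

Request:
jog_arm(motion=[[0, 0, 0.04, 0, 0, 0, -1], [0, 0, 0.04, 0, 0, 0, -1], [0, 0, 0.04, 0, 0, 0, -1], [0, 0, 0.04, 0, 0, 0, -1], [0, 0, 0, 0, 0, 0, -1]])

```text
time_s: 8.5
ee_pos: [0.4656, 0.3973, 0.0678]
eef_rot: [-3.132, 0.007, 1.571]
force: [-0.4, -0.5, -3.5]
grip_width: 0.0194
grip_force: 50.0
```

Run:
```python
from h import *
go((.47,.40,.0165,np.pi/2))
```

```text
t 8.5 at [0.4656 0.3973 0.0678] [-3.132  0.007  1.571]
  to [0.47   0.4    0.0165 1.5708] shift [0.003  0.0048 0.0513] turn [-0.0092  0.007   0.0001]
```

Request:
jog_arm(motion=[[0.003, 0.004, 0.02, 0, 0, 0, -1], [0, 0, 0.015, 0, 0, 0, -1], [0, 0, 0.008, 0, 0, 0, -1], [0, 0, 0.004, 0, 0, 0, -1], [0, 0, 0, 0, 0, 0, -1]])

```text
time_s: 9.0
ee_pos: [0.4726, 0.4025, 0.0276]
eef_rot: [-3.141, 0.0, 1.571]
force: [-0.1, 0.5, -3.7]
grip_width: 0.0196
grip_force: 50.0
```

Request:
jog_arm(motion=[[0, 0, 0, 0, 0, 0, -1], [0, 0, 0.002, 0, 0, 0, -1], [0, 0, 0, 0, 0, 0, -1]])

```text
time_s: 9.3
ee_pos: [0.4727, 0.4026, 0.0257]
eef_rot: [3.141, -0.0, 1.571]
force: [-0.6, -0.5, -4.4]
grip_width: 0.0198
grip_force: 50.0
```

Request:
jog_arm(motion=[[0, 0, 0.004, 0, 0, 0, -1], [0, 0, 0.003, 0, 0, 0, -1], [0, 0, 0.002, 0, 0, 0, -1], [0, 0, 0, 0, 0, 0, -1]])

```text
time_s: 9.7
ee_pos: [0.4726, 0.4025, 0.0162]
eef_rot: [-3.141, 0.0, 1.571]
force: [-0.6, -0.8, -4.3]
grip_width: 0.0198
grip_force: 50.0
```

Request:
jog_arm(motion=[[0, 0, 0.001, 0, 0, 0, -1], [0, 0, 0, 0, 0, 0, -1]])

```text
time_s: 9.9
ee_pos: [0.4727, 0.4026, 0.0158]
eef_rot: [3.141, -0.0, 1.571]
force: [-2.5, -2.4, 1.4]
grip_width: 0.0196
grip_force: 50.0
```

Request:
jog_arm(motion=[[0, 0, 0, 0, 0, 0, 0.2], [0, 0, 0, 0, 0, 0, 0.2], [0, 0, 0, 0, 0, 0, 0.2], [0, 0, -0.04, 0, 0, 0, 0.2], [0, 0, -0.05, 0, 0, 0, 0.2]])

```text
time_s: 10.4
ee_pos: [0.4718, 0.4019, 0.1046]
eef_rot: [-3.138, 0.003, 1.571]
force: [1.2, -0.1, 0.3]
grip_width: 0.0549
grip_force: 0.0
```

Request:
jog_arm(motion=[[0, 0, -0.05, 0, 0, 0, 0.2], [0, 0, -0.05, 0, 0, 0, 0.2], [-0.04, 0, 0, 0, 0, 0, 0.2], [-0.05, 0, 0, 0, 0, 0, 0.2], [-0.05, 0, 0, 0, 0, 0, 0.2]])

```text
time_s: 10.9
ee_pos: [0.4723, 0.2612, 0.2056]
eef_rot: [3.141, -0.0, 1.572]
force: [0.9, -1.3, -0.5]
grip_width: 0.0564
grip_force: 0.0
```

Run:
```python
from h import *
t=np.ascontiguousarray(snap('top','t4.png')[:,:,::-1]); pieces(t)
cv2.imwrite('pics/t4c.png',cv2.convertScaleAbs(cv2.resize(t[130:300,130:500],None,fx=2.1,fy=2.1,interpolation=cv2.INTER_CUBIC),alpha=1.6))
go((.5998,-.2495,.25,.297))
```

```text
block (array([ 0.5998, -0.2495], dtype=float32), array([0.0318, 0.0821]), 0.3, array([ 0.5997, -0.2497]))
cover (array([ 0.5984, -0.3897], dtype=float32), array([0.0353, 0.0688]), -0.719, array([ 0.5984, -0.3897]))
bridge (array([ 0.4501, -0.2508], dtype=float32), array([0.0177, 0.1062]), -0.51, array([ 0.4472, -0.2522]))
t 10.9 at [0.4726 0.2556 0.2057] [3.141e+00 1.000e-03 1.569e+00]
  to [ 0.5998 -0.2495  0.25    0.297 ] shift [-0.5049  0.1283 -0.0435] turn [1.3000e-03 1.0000e-03 1.2716e+00]
```

View pics/t4c.png

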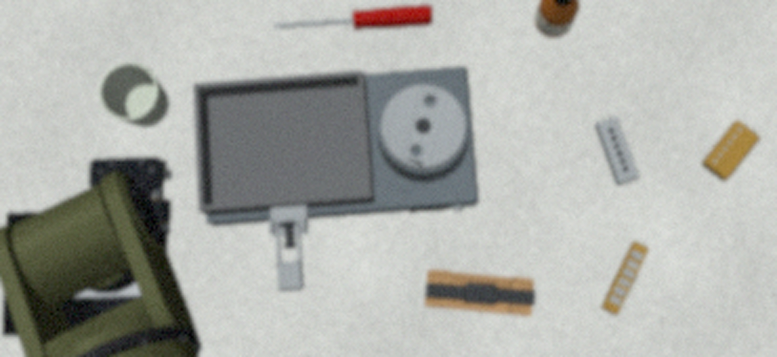

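Request:
jog_arm(motion=[[-0.0459, 0.0117, -0.004, 0, 0, 0, 0.2], [-0.0459, 0.0117, -0.004, 0, 0, 0, 0.2], [-0.0459, 0.0117, -0.004, 0, 0, 0, 0.2], [-0.0459, 0.0117, -0.004, 0, 0, 0, 0.2], [-0.0459, 0.0117, -0.004, 0, 0, 0, 0.2]])

```text
time_s: 11.45
ee_pos: [0.5314, 0.0312, 0.2259]
eef_rot: [3.141, 0.0, 1.571]
force: [0.2, 0.4, 0.5]
grip_width: 0.0565
grip_force: 0.0
```

Request:
jog_arm(motion=[[-0.0459, 0.0117, -0.004, 0, 0, 0, 0.2], [-0.0459, 0.0117, -0.004, 0, 0, 0, 0.2], [-0.0459, 0.0117, -0.004, 0, 0, 0, 0.2], [-0.0459, 0.0117, -0.004, 0, 0, 0, 0.2], [-0.0459, 0.0117, -0.004, 0, 0, 0, 0.2]])

```text
time_s: 11.95
ee_pos: [0.5899, -0.1984, 0.2458]
eef_rot: [3.141, 0.0, 1.571]
force: [0.2, 0.2, 0.4]
grip_width: 0.0566
grip_force: 0.0
```

Request:
jog_arm(motion=[[-0.0459, 0.0117, -0.004, 0, 0, 0, 0.2], [0, 0, 0, 0, 0, 0.141, 0.2], [0, 0, 0, 0, 0, 0.141, 0.2], [0, 0, 0, 0, 0, 0.141, 0.2], [0, 0, 0, 0, 0, 0.141, 0.2]])

```text
time_s: 12.45
ee_pos: [0.6014, -0.2425, 0.2494]
eef_rot: [3.142, -0.0, 1.001]
force: [0.6, -0.1, -0.0]
grip_width: 0.0567
grip_force: 0.0
```

Request:
jog_arm(motion=[[0, 0, 0, 0, 0, 0.141, 0.2], [0, 0, 0, 0, 0, 0.141, 0.2], [0, 0, 0, 0, 0, 0.141, 0.2], [0, 0, 0, 0, 0, 0.141, 0.2], [0, 0, 0, 0, 0, 0.141, 0.2]])

```text
time_s: 12.95
ee_pos: [0.6015, -0.2423, 0.2495]
eef_rot: [3.141, -0.0, 0.296]
force: [-0.7, -0.5, -0.7]
grip_width: 0.0566
grip_force: 0.0
```

Run:
```python
from h import *
a=ray('top',(434.8,246.7),.012);b=ray('top',(420.5,277.6),.012);print('bridge',(a+b)/2,np.linalg.norm(a-b),np.arctan2(*(a-b)[1::-1]))
go((.5998,-.2495,.06,.30))
```

```text
bridge [ 0.44650364 -0.25404168  0.012     ] 0.08670301305537068 -0.4854864830892829
t 12.9 at [ 0.6015 -0.2423  0.2495] [ 3.141 -0.     0.296]
  to [ 0.5998 -0.2495  0.06    0.3   ] shift [-0.0037  0.0064  0.1895] turn [ 0.0001 -0.0001 -0.0041]
```

Request:
jog_arm(motion=[[-0.004, 0.006, 0.045, 0, 0, 0, 0.2], [0, 0, 0.049, 0, 0, 0, 0.2], [0, 0, 0.049, 0, 0, 0, 0.2], [0, 0, 0.046, 0, 0, 0, 0.2], [0, 0, 0.03, 0, 0, 0, 0.2]])

```text
time_s: 13.45
ee_pos: [0.5981, -0.2486, 0.0269]
eef_rot: [-3.139, 0.002, 0.302]
force: [0.1, -0.6, -0.7]
grip_width: 0.0565
grip_force: 0.0
```

Request:
jog_arm(motion=[[0, 0, 0.015, 0, 0, 0, 0.2], [0, 0, 0, 0, 0, 0, 0.2], [0, 0, 0.006, 0, 0, 0, 0.2], [0, 0, 0, 0, 0, 0, 0.2]])

```text
time_s: 13.85
ee_pos: [0.6, -0.2495, 0.0106]
eef_rot: [3.14, -0.001, 0.302]
force: [0.0, 0.6, 0.1]
grip_width: 0.0565
grip_force: 0.0
```

Request:
jog_arm(motion=[[0, 0, 0.005, 0, 0, 0, 0.2], [0, 0, 0, 0, 0, 0, -1], [0, 0, 0, 0, 0, 0, -1], [0, 0, 0, 0, 0, 0, -1], [0, 0, 0, 0, 0, 0, -1]], squeeze=40)

```text
time_s: 14.35
ee_pos: [0.5995, -0.2495, 0.0047]
eef_rot: [3.141, -0.0, 0.302]
force: [0.4, -1.2, -0.2]
grip_width: 0.028
grip_force: 0.6
```

Request:
jog_arm(motion=[[0, 0, 0, 0, 0, 0, -1], [0, 0, 0, 0, 0, 0, -1], [0, 0, -0.03, 0, 0, 0, -1], [0, 0, -0.045, 0, 0, 0, -1], [0, 0, -0.045, 0, 0, 0, -1]])

```text
time_s: 14.85
ee_pos: [0.5987, -0.2488, 0.1251]
eef_rot: [-3.14, 0.002, 0.302]
force: [0.5, 0.0, -1.8]
grip_width: 0.0255
grip_force: 40.0
```

Request:
jog_arm(motion=[[0, 0, -0.045, 0, 0, 0, -1], [0, 0, -0.03, 0, 0, 0, -1], [0, 0, 0, 0, 0, 0, -1]])

```text
time_s: 15.15
ee_pos: [0.6005, -0.2497, 0.2042]
eef_rot: [3.137, -0.005, 0.302]
force: [0.1, -0.1, -2.0]
grip_width: 0.0257
grip_force: 40.0
```

```bash
cat >> h.py <<'E'
def tub(dx,dy,z):
    w=.052; return (.609+dx*np.cos(w)-dy*np.sin(w),.146+dx*np.sin(w)+dy*np.cos(w),z,w)
E
python3 - <<'E'
from h import *
print(ctrl.get_obs()['force']); p=ctrl.get_obs()['ee_pos']
go((*p,.052),tub(0,.055,p[2]),tub(0,.055,.052))
E
```

```text
[ 0.08451391 -0.1410553  -1.96814251]
t 15.2 at [ 0.6005 -0.2497  0.2042] [ 3.137 -0.005  0.302]
  to [ 0.6005 -0.2497  0.2042  0.052 ] shift [0. 0. 0.] turn [ 0.0039 -0.0056  0.2499]
  to [0.6061 0.2009 0.2042 0.052 ] shift [ 0.029  -0.4497 -0.    ] turn [0. 0. 0.]
  to [0.6061 0.2009 0.052  0.052 ] shift [ 0.     -0.      0.1522] turn [0. 0. 0.]
```

Request:
jog_arm(motion=[[0, 0, 0, 0, 0, 0.125, -1], [0, 0, 0, 0, 0, 0.125, -1], [0.0029, -0.045, 0, 0, 0, 0, -1], [0.0029, -0.045, 0, 0, 0, 0, -1], [0.0029, -0.045, 0, 0, 0, 0, -1]])

```text
time_s: 15.65
ee_pos: [0.6001, -0.1124, 0.1974]
eef_rot: [-3.141, 0.003, 0.051]
force: [0.8, 0.5, -2.0]
grip_width: 0.0255
grip_force: 40.0
```

Request:
jog_arm(motion=[[0.0029, -0.045, 0, 0, 0, 0, -1], [0.0029, -0.045, 0, 0, 0, 0, -1], [0.0029, -0.045, 0, 0, 0, 0, -1], [0.0029, -0.045, 0, 0, 0, 0, -1], [0.0029, -0.045, 0, 0, 0, 0, -1]])

```text
time_s: 16.15
ee_pos: [0.603, 0.1133, 0.1976]
eef_rot: [3.142, 0.003, 0.052]
force: [1.2, 0.6, -2.6]
grip_width: 0.0253
grip_force: 40.0
```

Request:
jog_arm(motion=[[0.0029, -0.045, 0, 0, 0, 0, -1], [0.0029, -0.045, 0, 0, 0, 0, -1], [0, 0, 0, 0, 0, 0, -1], [0, 0, 0, 0, 0, 0, -1]])

```text
time_s: 16.55
ee_pos: [0.6042, 0.2024, 0.1974]
eef_rot: [3.141, 0.003, 0.054]
force: [-0.0, -0.4, -2.5]
grip_width: 0.0261
grip_force: 40.0
```

Run:
```python
from h import *
go(tub(0,.055,.051))
```

```text
t 16.6 at [0.6042 0.2024 0.1974] [3.141e+00 3.000e-03 5.400e-02]
  to [0.6061 0.2009 0.051  0.052 ] shift [0.0022 0.0014 0.1464] turn [0.0007 0.0029 0.0016]
```

Request:
jog_arm(motion=[[0.002, 0.001, 0.04, 0, 0, 0, -1], [0, 0, 0.04, 0, 0, 0, -1], [0, 0, 0.035, 0, 0, 0, -1], [0, 0, 0.02, 0, 0, 0, -1], [0, 0, 0.005, 0, 0, 0, -1]])

```text
time_s: 17.05
ee_pos: [0.6056, 0.199, 0.056]
eef_rot: [3.14, 0.005, 0.05]
force: [1.2, 0.8, -1.4]
grip_width: 0.0255
grip_force: 40.0
```

Request:
jog_arm(motion=[[0, 0, 0, 0, 0, 0, -1], [0, 0, 0.003, 0, 0, 0, -1], [0, 0, 0, 0, 0, 0, -1]])

```text
time_s: 17.35
ee_pos: [0.6075, 0.2006, 0.0574]
eef_rot: [-3.141, -0.001, 0.052]
force: [0.2, -0.0, -2.1]
grip_width: 0.0253
grip_force: 40.0
```

Request:
jog_arm(motion=[[0, 0, 0.003, 0, 0, 0, -1], [0, 0, 0.002, 0, 0, 0, -1], [0, 0, 0.001, 0, 0, 0, -1], [0, 0, 0, 0, 0, 0, -1]])

```text
time_s: 17.75
ee_pos: [0.6071, 0.2008, 0.0507]
eef_rot: [3.142, -0.0, 0.052]
force: [-2.4, -1.0, 1.4]
grip_width: 0.0257
grip_force: 40.0
```

Request:
jog_arm(motion=[[0, 0, 0, 0, 0, 0, 0], [0, 0, 0, 0, 0, 0, 0], [0, 0, -0.02, 0, 0, 0, 0], [0, 0, -0.05, 0, 0, 0, 0.2], [0, 0, -0.05, 0, 0, 0, 0.2]])

```text
time_s: 18.25
ee_pos: [0.6066, 0.2006, 0.1714]
eef_rot: [3.141, 0.002, 0.052]
force: [0.1, -0.0, 0.5]
grip_width: 0.0557
grip_force: 0.0
```

Request:
jog_arm(motion=[[0, 0, -0.03, 0, 0, 0, 0.2], [0, 0.05, 0, 0, 0, 0, 0.2], [0, 0.05, 0, 0, 0, 0, 0.2], [0, 0.05, 0, 0, 0, 0, 0.2], [0, 0.05, 0, 0, 0, 0, 0.2]])

```text
time_s: 18.75
ee_pos: [0.6173, -0.0008, 0.2007]
eef_rot: [3.142, -0.001, 0.052]
force: [0.5, -0.0, 0.1]
grip_width: 0.0564
grip_force: 0.0
```

Request:
jog_arm(motion=[[0, 0.05, 0, 0, 0, 0, 0.2], [0, 0.05, 0, 0, 0, 0, 0.2], [0, 0.05, 0, 0, 0, 0, 0.2], [0, 0, 0, 0, 0, 0, 0.2]])

```text
time_s: 19.15
ee_pos: [0.6247, -0.1544, 0.2001]
eef_rot: [3.141, 0.0, 0.046]
force: [-0.0, 0.8, -0.8]
grip_width: 0.0565
grip_force: 0.0
```

Run:
```python
from h import *
t=np.ascontiguousarray(snap('top','t5.png')[:,:,::-1]); pieces(t)
cv2.imwrite('pics/t5c.png',cv2.convertScaleAbs(cv2.resize(t[130:300,200:500],None,fx=2.6,fy=2.6,interpolation=cv2.INTER_CUBIC),alpha=1.6))
p=ctrl.get_obs()['ee_pos']
go((.5985,-.3897,p[2],.052),(.5985,-.3897,p[2],-.72),(.5985,-.3897,.006,-.72))
```

```text
block (array([ 0.5872, -0.2845], dtype=float32), array([0.1053, 0.1498]), -0.514, array([ 0.6047, -0.2598]))
cover (array([ 0.5985, -0.3896], dtype=float32), array([0.0359, 0.0695]), -0.724, array([ 0.5987, -0.3896]))
bridge (array([ 0.4716, -0.2638], dtype=float32), array([0.0181, 0.036 ]), -0.693, array([ 0.4704, -0.2637]))
t 19.2 at [ 0.6249 -0.1516  0.2001] [3.142 0.    0.048]
  to [ 0.5985 -0.3897  0.2001  0.052 ] shift [-0.0377  0.2366  0.    ] turn [ 0.0001  0.0002 -0.0041]
  to [ 0.5985 -0.3897  0.2001 -0.72  ] shift [0. 0. 0.] turn [ 0.    -0.     0.772]
  to [ 0.5985 -0.3897  0.006  -0.72  ] shift [ 0.     -0.      0.1941] turn [0. 0. 0.]
```

View pics/t5c.png

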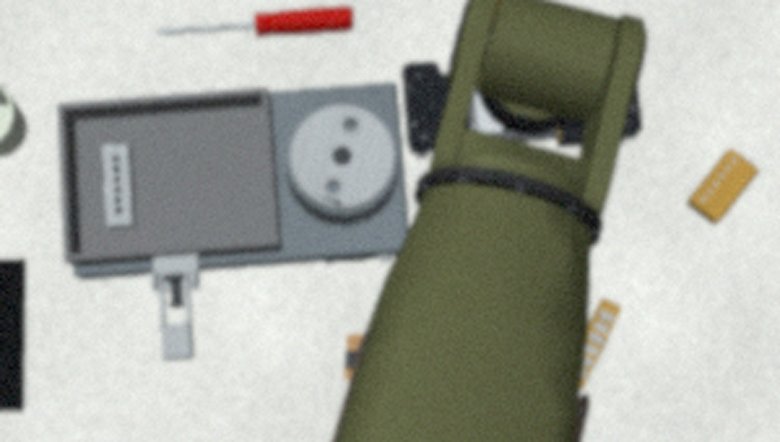

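The block lies in the tub at crop (117,185), and the cover has not moved. I'll take the cover next.

Request:
jog_arm(motion=[[-0.0075, 0.047, 0, 0, 0, 0, 0.5], [-0.0075, 0.047, 0, 0, 0, 0, 0.5], [-0.0075, 0.047, 0, 0, 0, 0, 0.5], [-0.0075, 0.047, 0, 0, 0, 0, 0.5], [-0.0075, 0.047, 0, 0, 0, 0, 0.5]])

```text
time_s: 19.7
ee_pos: [0.6001, -0.3859, 0.2008]
eef_rot: [3.141, -0.0, 0.053]
force: [-0.2, 0.5, -0.4]
grip_width: 0.0707
grip_force: 0.0
```

Request:
jog_arm(motion=[[0, 0, 0, 0, 0, 0.129, 0.5], [0, 0, 0, 0, 0, 0.129, 0.5], [0, 0, 0, 0, 0, 0.129, 0.5], [0, 0, 0, 0, 0, 0.129, 0.5], [0, 0, 0, 0, 0, 0.129, 0.5]])

```text
time_s: 20.2
ee_pos: [0.6006, -0.3841, 0.2005]
eef_rot: [-3.141, -0.0, -0.597]
force: [-0.1, 0.1, -0.7]
grip_width: 0.0706
grip_force: 0.0
```

Request:
jog_arm(motion=[[0, 0, 0, 0, 0, 0.127, 0.5], [0, 0, 0, 0, 0, 0, 0.5], [0, 0, 0, 0, 0, 0, 0.5]])

```text
time_s: 20.5
ee_pos: [0.6003, -0.3846, 0.2005]
eef_rot: [-3.142, -0.0, -0.716]
force: [-0.5, 0.3, -0.9]
grip_width: 0.0703
grip_force: 0.0
```

Run:
```python
from h import *
go((.5985,-.3897,.006,-.722))
```

```text
t 20.5 at [ 0.6003 -0.3846  0.2005] [-3.142 -0.    -0.716]
  to [ 0.5985 -0.3897  0.006  -0.722 ] shift [0.0019 0.005  0.1945] turn [-0.     -0.0001  0.0065]
```

Request:
jog_arm(motion=[[0.002, 0.005, 0.04, 0, 0, 0.006, 0.5], [0, 0, 0.045, 0, 0, 0, 0.5], [0, 0, 0.045, 0, 0, 0, 0.5], [0, 0, 0.035, 0, 0, 0, 0.5], [0, 0, 0.015, 0, 0, 0, 0.5]])

```text
time_s: 21.0
ee_pos: [0.5969, -0.3892, 0.0166]
eef_rot: [3.141, 0.005, -0.723]
force: [0.1, 0.4, -0.7]
grip_width: 0.0704
grip_force: 0.0
```

Request:
jog_arm(motion=[[0, 0, 0, 0, 0, 0, 0.5], [0, 0, 0, 0, 0, 0, 0.5]])

```text
time_s: 21.2
ee_pos: [0.599, -0.3909, 0.0225]
eef_rot: [-3.141, -0.003, -0.725]
force: [-0.0, -0.3, -0.1]
grip_width: 0.0704
grip_force: 0.0
```

Request:
jog_arm(motion=[[0, 0, 0.01, 0, 0, 0, 0.5], [0, 0, 0.006, 0, 0, 0, 0.5], [0, 0, 0, 0, 0, 0, 0.5], [0, 0, 0, 0, 0, 0, -1], [0, 0, 0, 0, 0, 0, -1]])

```text
time_s: 21.7
ee_pos: [0.5982, -0.3906, 0.0048]
eef_rot: [-3.142, -0.001, -0.726]
force: [-0.5, 1.2, -0.2]
grip_width: 0.0582
grip_force: 0.0
```

Request:
jog_arm(motion=[[0, 0, 0, 0, 0, 0, -1], [0, 0, 0, 0, 0, 0, -1], [0, 0, 0, 0, 0, 0, -1], [0, 0, 0, 0, 0, 0, -1]])

```text
time_s: 22.1
ee_pos: [0.5981, -0.3905, 0.0046]
eef_rot: [-3.142, -0.0, -0.726]
force: [0.2, 0.4, 1.2]
grip_width: 0.0357
grip_force: 40.0
```

Request:
jog_arm(motion=[[0, 0, -0.03, 0, 0, 0, -1], [0, 0, -0.045, 0, 0, 0, -1], [0, 0, -0.045, 0, 0, 0, -1], [0, 0, -0.045, 0, 0, 0, -1], [0, 0, -0.03, 0, 0, 0, -1]])

```text
time_s: 22.6
ee_pos: [0.5984, -0.3906, 0.2033]
eef_rot: [-3.141, -0.003, -0.726]
force: [0.4, -0.1, -1.4]
grip_width: 0.0357
grip_force: 40.0
```

Request:
jog_arm(motion=[[0, 0, 0, 0, 0, -0.129, -1], [0, 0, 0, 0, 0, -0.129, -1], [0, 0, 0, 0, 0, -0.129, -1], [0, 0, 0, 0, 0, -0.129, -1], [0, 0, 0, 0, 0, -0.129, -1]])

```text
time_s: 23.1
ee_pos: [0.598, -0.3904, 0.1992]
eef_rot: [-3.141, 0.0, -0.076]
force: [0.5, 0.4, -0.5]
grip_width: 0.0354
grip_force: 40.0
```

Request:
jog_arm(motion=[[0, 0, 0, 0, 0, -0.129, -1], [0, 0, 0, 0, 0, 0, -1], [0, 0, 0, 0, 0, 0, -1]])

```text
time_s: 23.4
ee_pos: [0.5981, -0.3904, 0.1993]
eef_rot: [-3.141, 0.0, 0.044]
force: [0.2, 0.4, -0.5]
grip_width: 0.0357
grip_force: 40.0
```

Run:
```python
from h import *
p=ctrl.get_obs()['ee_pos']
go(tub(0,.002,p[2]),tub(0,.002,.052))
```

```text
t 23.4 at [ 0.5981 -0.3904  0.1993] [-3.141  0.     0.044]
  to [0.6089 0.148  0.1993 0.052 ] shift [ 3.450e-02 -5.374e-01  1.000e-04] turn [-0.0001  0.0001 -0.008 ]
  to [0.6089 0.148  0.052  0.052 ] shift [ 0.     -0.      0.1473] turn [0. 0. 0.]
```

Request:
jog_arm(motion=[[0.0031, -0.0489, 0, 0, 0, -0.008, -1], [0.0031, -0.0489, 0, 0, 0, 0, -1], [0.0031, -0.0489, 0, 0, 0, 0, -1], [0.0031, -0.0489, 0, 0, 0, 0, -1], [0.0031, -0.0489, 0, 0, 0, 0, -1]])

```text
time_s: 23.9
ee_pos: [0.6, -0.1436, 0.1996]
eef_rot: [3.141, -0.0, 0.052]
force: [-0.0, -0.1, -1.1]
grip_width: 0.0355
grip_force: 40.0
```

Request:
jog_arm(motion=[[0.0031, -0.0489, 0, 0, 0, 0, -1], [0.0031, -0.0489, 0, 0, 0, 0, -1], [0.0031, -0.0489, 0, 0, 0, 0, -1], [0.0031, -0.0489, 0, 0, 0, 0, -1], [0.0031, -0.0489, 0, 0, 0, 0, -1]])

```text
time_s: 24.4
ee_pos: [0.6019, 0.1015, 0.1997]
eef_rot: [3.142, -0.0, 0.052]
force: [1.3, 0.3, -0.0]
grip_width: 0.0356
grip_force: 40.0
```

Request:
jog_arm(motion=[[0.0031, -0.0489, 0, 0, 0, 0, -1], [0, 0, 0, 0, 0, 0, -1], [0, 0, 0, 0, 0, 0, -1]])

```text
time_s: 24.7
ee_pos: [0.6023, 0.1494, 0.1993]
eef_rot: [3.141, 0.0, 0.055]
force: [-0.3, 0.1, -0.1]
grip_width: 0.0357
grip_force: 40.0
```

Run:
```python
from h import *
go(tub(0,.002,.052))
```

```text
t 24.7 at [0.6023 0.1494 0.1993] [3.141 0.    0.055]
  to [0.6089 0.148  0.052  0.052 ] shift [0.0065 0.0017 0.1473] turn [0.0002 0.0002 0.0031]
```

Request:
jog_arm(motion=[[0.006, 0, 0.04, 0, 0, 0, -1], [0, 0, 0.04, 0, 0, 0, -1], [0, 0, 0.035, 0, 0, 0, -1], [0, 0, 0.018, 0, 0, 0, -1], [0, 0, 0, 0, 0, 0, -1]])

```text
time_s: 25.2
ee_pos: [0.6074, 0.1471, 0.0638]
eef_rot: [3.141, 0.005, 0.052]
force: [-0.2, -0.3, -0.9]
grip_width: 0.0354
grip_force: 40.0
```

Request:
jog_arm(motion=[[0, 0, 0, 0, 0, 0, -1], [0, 0, 0.006, 0, 0, 0, -1], [0, 0, 0, 0, 0, 0, -1]])

```text
time_s: 25.5
ee_pos: [0.6088, 0.1486, 0.0609]
eef_rot: [-3.141, -0.001, 0.055]
force: [-0.2, 0.3, -1.4]
grip_width: 0.0356
grip_force: 40.0
```

Request:
jog_arm(motion=[[0, 0, 0.005, 0, 0, 0, -1], [0, 0, 0.003, 0, 0, 0, -1], [0, 0, 0.002, 0, 0, 0, -1], [0, 0, 0, 0, 0, 0, -1]])

```text
time_s: 25.9
ee_pos: [0.6086, 0.1489, 0.0506]
eef_rot: [-3.142, -0.0, 0.056]
force: [-1.8, 0.6, 1.4]
grip_width: 0.0354
grip_force: 40.0
```

Request:
jog_arm(motion=[[0, 0, 0, 0, 0, 0, -0.07], [0, 0, 0, 0, 0, 0, -0.07], [0, 0, -0.02, 0, 0, 0, -0.07], [0, 0, -0.04, 0, 0, 0, -0.07], [0, 0, -0.05, 0, 0, 0, 0.1]])

```text
time_s: 26.4
ee_pos: [0.6076, 0.1486, 0.1601]
eef_rot: [3.141, 0.004, 0.056]
force: [0.2, 0.0, -0.4]
grip_width: 0.0487
grip_force: 0.0
```

Request:
jog_arm(motion=[[0, 0, -0.04, 0, 0, 0, 0.1], [0, 0.05, 0, 0, 0, 0, 0.1], [0, 0.05, 0, 0, 0, 0, 0.1], [0, 0.05, 0, 0, 0, 0, 0.1], [0, 0, 0, 0, 0, 0, 0.1]])

```text
time_s: 26.9
ee_pos: [0.6169, -0.0062, 0.2005]
eef_rot: [3.141, -0.0, 0.051]
force: [-0.2, -0.0, 0.3]
grip_width: 0.0514
grip_force: 0.0
```

Run:
```python
from h import *
t=np.ascontiguousarray(snap('top','t6.png')[:,:,::-1]); pieces(t)
print(blob(t,215,165,300,240,.06,'brass'))
p=ctrl.get_obs()['ee_pos']
go((.4468,-.2535,p[2],.052),(.4468,-.2535,p[2],-.49),(.4468,-.2535,.006,-.49))
```

```text
Traceback (most recent call last):
  File "h.py", line 31, in pieces
    print('block',blob(t,400,170,455,232,.02,'steel'))
                  ~~~~^^^^^^^^^^^^^^^^^^^^^^^^^^^^^^^
  File "h.py", line 26, in blob
    n,l,st,c=cv2.connectedComponentsWithStats(m); k=1+np.argmax(st[1:,4]); ys,xs=np.where(l==k)
                                                      ~~~~~~~~~^^^^^^^^^^
ValueError: attempt to get argmax of an empty sequence
```

Run:
```python
from h import *
t=cv2.imread('pics/t6.png'); print('bridge',blob(t,385,225,480,320,.016,'brass'))
print(blob(t,215,165,300,240,.06,'brass'))
cv2.imwrite('pics/t6c.png',cv2.convertScaleAbs(cv2.resize(t[130:310,200:500],None,fx=2.6,fy=2.6,interpolation=cv2.INTER_CUBIC),alpha=1.6))
p=ctrl.get_obs()['ee_pos']
go((.4468,-.2535,p[2],.052),(.4468,-.2535,p[2],-.49),(.4468,-.2535,.006,-.49))
```

```text
bridge (array([ 0.4501, -0.251 ], dtype=float32), array([0.0181, 0.1046]), -0.519, array([ 0.4478, -0.2523]))
(array([0.6102, 0.1504], dtype=float32), array([0.0363, 0.0704]), 0.077, array([0.6103, 0.1504]))
t 26.9 at [ 0.6169 -0.0036  0.2004] [ 3.141 -0.     0.052]
  to [ 0.4468 -0.2535  0.2004  0.052 ] shift [-0.1829  0.2407  0.    ] turn [ 0.0001 -0.0001 -0.0001]
  to [ 0.4468 -0.2535  0.2004 -0.49  ] shift [0. 0. 0.] turn [ 0.    -0.     0.542]
  to [ 0.4468 -0.2535  0.006  -0.49  ] shift [ 0.     -0.      0.1944] turn [0. 0. 0.]
```

View pics/t6c.png

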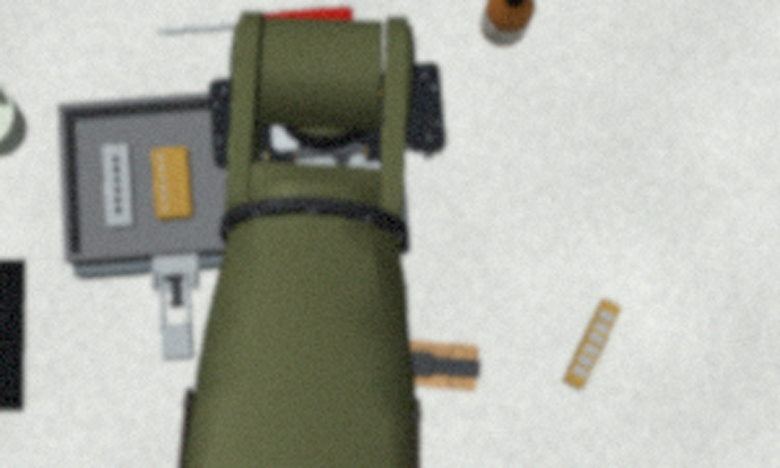

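Block and cover both lie in the tub. The bridge, at crop (592,343), has not moved.

Request:
jog_arm(motion=[[-0.0262, 0.0344, 0, 0, 0, 0, 0.1], [-0.0262, 0.0344, 0, 0, 0, 0, 0.1], [-0.0262, 0.0344, 0, 0, 0, 0, 0.1], [-0.0262, 0.0344, 0, 0, 0, 0, 0.1], [-0.0262, 0.0344, 0, 0, 0, 0, 0.1]])

```text
time_s: 27.45
ee_pos: [0.4949, -0.1802, 0.2006]
eef_rot: [3.142, -0.0, 0.057]
force: [0.1, -0.5, 0.5]
grip_width: 0.0516
grip_force: 0.0
```

Request:
jog_arm(motion=[[-0.0262, 0.0344, 0, 0, 0, 0, 0.1], [-0.0262, 0.0344, 0, 0, 0, 0, 0.1], [0, 0, 0, 0, 0, 0.133, 0.1], [0, 0, 0, 0, 0, 0.133, 0.1], [0, 0, 0, 0, 0, 0.133, 0.1]])

```text
time_s: 27.95
ee_pos: [0.4475, -0.251, 0.2006]
eef_rot: [-3.141, -0.0, -0.348]
force: [0.2, -0.6, -0.7]
grip_width: 0.0516
grip_force: 0.0
```

Request:
jog_arm(motion=[[0, 0, 0, 0, 0, 0.133, 0.1], [0, 0, 0, 0, 0, 0, 0.1], [0, 0, 0, 0, 0, 0, 0.1]])

```text
time_s: 28.25
ee_pos: [0.4476, -0.251, 0.2005]
eef_rot: [-3.142, -0.0, -0.471]
force: [-0.1, 0.2, 0.1]
grip_width: 0.0518
grip_force: 0.0
```

Run:
```python
from h import *
go((.4468,-.2535,.006,-.48))
```

```text
t 28.2 at [ 0.4476 -0.251   0.2005] [-3.142 -0.    -0.471]
  to [ 0.4468 -0.2535  0.006  -0.48  ] shift [0.0004 0.0026 0.1945] turn [-0.0001 -0.0002  0.0086]
```

Request:
jog_arm(motion=[[0, 0.002, 0.045, 0, 0, 0.008, 0.1], [0, 0, 0.045, 0, 0, 0, 0.1], [0, 0, 0.045, 0, 0, 0, 0.1], [0, 0, 0.035, 0, 0, 0, 0.1], [0, 0, 0.01, 0, 0, 0, 0.1]])

```text
time_s: 28.75
ee_pos: [0.4449, -0.2521, 0.0173]
eef_rot: [-3.141, 0.005, -0.481]
force: [-0.2, -0.2, 0.1]
grip_width: 0.0516
grip_force: 0.0
```

Request:
jog_arm(motion=[[0, 0, 0, 0, 0, 0, 0.1], [0, 0, 0, 0, 0, 0, 0.1]])

```text
time_s: 28.95
ee_pos: [0.4472, -0.2538, 0.0221]
eef_rot: [3.141, -0.002, -0.483]
force: [-0.5, -0.2, -0.1]
grip_width: 0.0519
grip_force: 0.0
```

Place target for the bridge is y = -52 mm in the tub.

Request:
jog_arm(motion=[[0, 0, 0.01, 0, 0, 0, 0.1], [0, 0, 0.006, 0, 0, 0, 0.1], [0, 0, 0, 0, 0, 0, 0.1], [0, 0, 0, 0, 0, 0, -1], [0, 0, 0, 0, 0, 0, -1]])

```text
time_s: 29.45
ee_pos: [0.4464, -0.2535, 0.0047]
eef_rot: [3.142, -0.0, -0.484]
force: [-0.1, 0.9, -0.2]
grip_width: 0.039
grip_force: 0.0
```

Request:
jog_arm(motion=[[0, 0, 0, 0, 0, 0, -1], [0, 0, 0, 0, 0, 0, -1], [0, 0, 0, 0, 0, 0, -1], [0, 0, 0, 0, 0, 0, -1]])

```text
time_s: 29.85
ee_pos: [0.4464, -0.2534, 0.0046]
eef_rot: [3.142, -0.0, -0.484]
force: [-0.7, 0.2, 2.7]
grip_width: 0.0195
grip_force: 40.0
```

Request:
jog_arm(motion=[[0, 0, -0.03, 0, 0, 0, -1], [0, 0, -0.045, 0, 0, 0, -1], [0, 0, -0.045, 0, 0, 0, -1], [0, 0, -0.045, 0, 0, 0, -1], [0, 0, -0.03, 0, 0, 0, -1]])

```text
time_s: 30.35
ee_pos: [0.4466, -0.2535, 0.2026]
eef_rot: [3.141, -0.003, -0.484]
force: [-0.4, -0.2, -1.0]
grip_width: 0.0195
grip_force: 40.0
```

Request:
jog_arm(motion=[[0, 0, 0, 0, 0, -0.133, -1], [0, 0, 0, 0, 0, -0.133, -1], [0, 0, 0, 0, 0, -0.133, -1], [0, 0, 0, 0, 0, -0.133, -1], [0, 0, 0, 0, 0, 0, -1]])

```text
time_s: 30.85
ee_pos: [0.4462, -0.2533, 0.1993]
eef_rot: [-3.141, 0.0, 0.05]
force: [-0.4, -0.4, -1.4]
grip_width: 0.0202
grip_force: 40.0
```

Run:
```python
from h import *
p=ctrl.get_obs()['ee_pos']
go(tub(0,-.05,p[2]))
```

```text
t 30.9 at [ 0.4462 -0.2533  0.1993] [-3.141  0.     0.05 ]
  to [0.6116 0.0961 0.1993 0.052 ] shift [ 0.1827 -0.3407  0.    ] turn [-0.0003  0.0004 -0.002 ]
```

Request:
jog_arm(motion=[[0.0228, -0.0426, 0, 0, 0, 0, -1], [0.0228, -0.0426, 0, 0, 0, 0, -1], [0.0228, -0.0426, 0, 0, 0, 0, -1], [0.0228, -0.0426, 0, 0, 0, 0, -1], [0.0228, -0.0426, 0, 0, 0, 0, -1]])

```text
time_s: 31.35
ee_pos: [0.5504, -0.0332, 0.1994]
eef_rot: [3.142, 0.0, 0.043]
force: [0.8, -0.7, -0.5]
grip_width: 0.0196
grip_force: 40.0
```

Request:
jog_arm(motion=[[0.0228, -0.0426, 0, 0, 0, 0, -1], [0.0228, -0.0426, 0, 0, 0, 0, -1], [0.0228, -0.0426, 0, 0, 0, 0, -1], [0, 0, 0, 0, 0, 0, -1], [0, 0, 0, 0, 0, 0, -1]])

```text
time_s: 31.85
ee_pos: [0.6121, 0.0965, 0.1987]
eef_rot: [3.141, 0.001, 0.046]
force: [-0.9, 0.1, -2.2]
grip_width: 0.0194
grip_force: 40.0
```

Run:
```python
from h import *
go(tub(0,-.05,.052))
```

```text
t 31.9 at [0.6121 0.0965 0.1987] [3.141e+00 1.000e-03 4.600e-02]
  to [0.6116 0.0961 0.052  0.052 ] shift [-0.0003  0.0004  0.1467] turn [ 0.0002  0.0012 -0.0058]
```

Request:
jog_arm(motion=[[0, 0, 0.04, 0, 0, 0, -1], [0, 0, 0.04, 0, 0, 0, -1], [0, 0, 0.035, 0, 0, 0, -1], [0, 0, 0.02, 0, 0, 0, -1], [0, 0, 0, 0, 0, 0, -1]])

```text
time_s: 32.35
ee_pos: [0.6104, 0.0943, 0.0617]
eef_rot: [3.141, 0.005, 0.044]
force: [0.4, -0.2, -1.7]
grip_width: 0.0196
grip_force: 40.0
```

Request:
jog_arm(motion=[[0, 0, 0, 0, 0, 0, -1], [0, 0, 0.004, 0, 0, 0, -1], [0, 0, 0, 0, 0, 0, -1]])

```text
time_s: 32.65
ee_pos: [0.6125, 0.0956, 0.0613]
eef_rot: [-3.142, -0.001, 0.047]
force: [-0.1, 0.1, -1.9]
grip_width: 0.0195
grip_force: 40.0
```

Request:
jog_arm(motion=[[0, 0, 0.005, 0, 0, 0, -1], [0, 0, 0.004, 0, 0, 0, -1], [0, 0, 0.002, 0, 0, 0, -1], [0, 0, 0, 0, 0, 0, -1]])

```text
time_s: 33.05
ee_pos: [0.6122, 0.0957, 0.0506]
eef_rot: [3.141, -0.0, 0.048]
force: [-7.8, -2.6, 12.3]
grip_width: 0.0195
grip_force: 40.0
```

Request:
jog_arm(motion=[[0, 0, 0, 0, 0, 0, -0.3], [0, 0, 0, 0, 0, 0, -0.3], [0, 0, -0.02, 0, 0, 0, -0.3], [0, 0, -0.04, 0, 0, 0, -0.3], [0, 0, -0.05, 0, 0, 0, 0.1]])

```text
time_s: 33.55
ee_pos: [0.6113, 0.0957, 0.1589]
eef_rot: [3.141, 0.004, 0.048]
force: [1.5, 0.1, 0.5]
grip_width: 0.0376
grip_force: 0.0
```

Request:
jog_arm(motion=[[0, 0, -0.04, 0, 0, -0.142, 0.1], [0, 0, 0, 0, 0, -0.142, 0.1], [0, 0, 0, 0, 0, -0.142, 0.1], [0, 0, 0, 0, 0, -0.142, 0.1], [0, 0, 0, 0, 0, -0.142, 0.1]])

```text
time_s: 34.05
ee_pos: [0.6122, 0.0958, 0.1992]
eef_rot: [-3.142, 0.0, 0.764]
force: [-0.5, -1.4, 1.1]
grip_width: 0.0519
grip_force: 0.0
```

Request:
jog_arm(motion=[[0, 0, 0, 0, 0, -0.142, 0.1], [0, 0, 0, 0, 0, -0.142, 0.1], [0, 0, 0, 0, 0, -0.142, 0.1], [0, 0, 0, 0, 0, -0.142, 0.1], [0, 0, 0, 0, 0, -0.142, 0.1]])

```text
time_s: 34.55
ee_pos: [0.6122, 0.0958, 0.1992]
eef_rot: [-3.141, 0.0, 1.474]
force: [-0.3, 0.6, 0.4]
grip_width: 0.0514
grip_force: 0.0
```

Run:
```python
from h import *
t=np.ascontiguousarray(snap('top','t7.png')[:,:,::-1])
print('rest',blob(t,322,248,396,292,.025,'brass')); print('bar',blob(t,322,248,396,292,.036,'dark'))
p=ctrl.get_obs()['ee_pos']
go((.432,-.077,p[2],1.473))
s=snap('scene','s7.png')[:,:,::-1]
a=cv2.resize(t[240:300,310:410],None,fx=6,fy=6,interpolation=cv2.INTER_CUBIC)
b=cv2.resize(s[135:193,330:430],None,fx=6,fy=4,interpolation=cv2.INTER_CUBIC)[:232]
cv2.imwrite('pics/t7c.png',cv2.convertScaleAbs(np.vstack([a,b]),alpha=1.6))
```

```text
rest (array([ 0.4482, -0.076 ], dtype=float32), array([0.0134, 0.1304]), 1.469, array([ 0.4473, -0.0781]))
bar (array([ 0.4319, -0.0768], dtype=float32), array([0.0176, 0.1146]), 1.475, array([ 0.4326, -0.0772]))
t 34.6 at [0.6122 0.0958 0.1992] [-3.141  0.     1.483]
  to [ 0.432  -0.077   0.1992  1.473 ] shift [-0.188  -0.1643  0.    ] turn [-0.0003  0.      0.0097]
```

View pics/t7c.png

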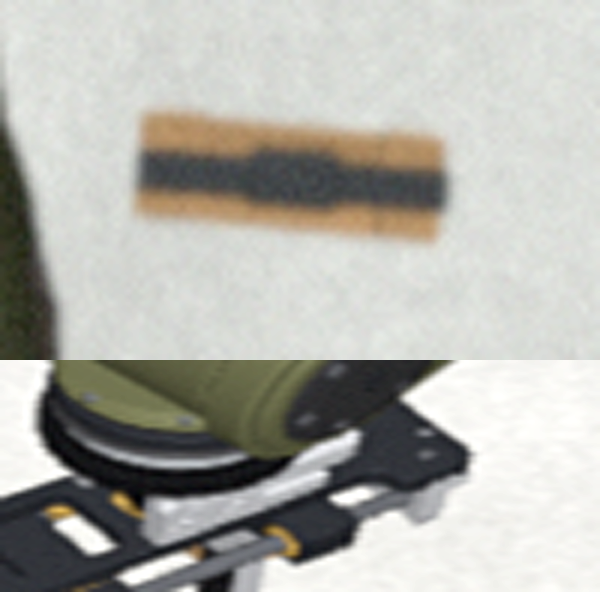

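Run:
```python
from h import *
c=lambda u,v:(310+u/6-.4,240+v/6-.4)
a=ray('top',c(139,170),.032);b=ray('top',c(446,188),.032);print('bar',(a+b)/2,np.linalg.norm(a-b),np.arctan2(*(a-b)[1::-1]))
print('block top centre',ray('top',c(300,180),.064), ray('top',c(298,180),.064))
t=cv2.imread('pics/t7.png')
# scene view at the first picture
s=cv2.imread('pics/scene0.png')
c=lambda u,v:(265+u/4.7-.4,130+v/4.7-.4)
print('scene block top corners',[ray('scene',c(*q),.064).round(4) for q in((447,75),(484,120),(455,135),(418,92))])
print('scene bar ends',[ray('scene',c(*q),.032).round(4) for q in((383,57),(367,72),(529,215),(508,232))])
p=ctrl.get_obs()['ee_pos']; go((.432,-.077,p[2],1.473))
```

```text
bar [ 0.43199785 -0.07706351  0.032     ] 0.12776620577132056 1.4882018535987542
block top centre [ 0.43089636 -0.078796    0.064     ] [ 0.43091623 -0.07798513  0.064     ]
scene block top corners [array([ 0.4242, -0.0942,  0.064 ]), array([ 0.4281, -0.06  ,  0.064 ]), array([ 0.4462, -0.0618,  0.064 ]), array([ 0.4434, -0.0949,  0.064 ])]
scene bar ends [array([ 0.4258, -0.1431,  0.032 ]), array([ 0.4392, -0.1404,  0.032 ]), array([ 0.4321, -0.0157,  0.032 ]), array([ 0.4477, -0.0143,  0.032 ])]
t 34.6 at [0.6122 0.0958 0.1992] [-3.141  0.     1.47 ]
  to [ 0.432  -0.077   0.1992  1.473 ] shift [-0.19   -0.1619  0.    ] turn [-0.0002  0.     -0.0028]
```

Request:
jog_arm(motion=[[-0.0317, -0.0268, 0, 0, 0, 0, 0.1], [-0.0317, -0.0268, 0, 0, 0, 0, 0.1], [-0.0317, -0.0268, 0, 0, 0, 0, 0.1], [-0.0317, -0.0268, 0, 0, 0, 0, 0.1], [-0.0317, -0.0268, 0, 0, 0, 0, 0.1]])

```text
time_s: 35.15
ee_pos: [0.4613, -0.049, 0.1994]
eef_rot: [3.141, 0.0, 1.463]
force: [0.5, -1.2, 0.7]
grip_width: 0.0522
grip_force: 0.0
```

Request:
jog_arm(motion=[[-0.0317, -0.0268, 0, 0, 0, 0, 0.1], [0, 0, 0.03, 0, 0, 0, 0.1], [0, 0, 0.03, 0, 0, 0, 0.1], [0, 0, 0.03, 0, 0, 0, 0.1], [0, 0, 0, 0, 0, 0, 0.1]])

```text
time_s: 35.65
ee_pos: [0.431, -0.0765, 0.1067]
eef_rot: [-3.136, -0.001, 1.464]
force: [0.2, -0.3, 0.6]
grip_width: 0.0515
grip_force: 0.0
```

Request:
jog_arm(motion=[[0, 0, 0, 0, 0, 0, 0.1], [0, 0, 0, 0, 0, 0, 0.1]])

```text
time_s: 35.85
ee_pos: [0.4336, -0.077, 0.111]
eef_rot: [3.139, 0.0, 1.467]
force: [0.7, 0.9, 0.0]
grip_width: 0.0519
grip_force: 0.0
```

Run:
```python
from h import *
go((.4335,-.0777,.031,1.475))
t=np.ascontiguousarray(snap('top','t8.png')[:,:,::-1])
c=lambda u,v:(200+u/2.6-.4,160+v/2.6-.4)
cv2.imwrite('pics/t8c.png',cv2.convertScaleAbs(cv2.resize(t[150:300,200:400],None,fx=3.9,fy=3.9,interpolation=cv2.INTER_CUBIC),alpha=1.6))
```

```text
t 35.9 at [ 0.4336 -0.077   0.111 ] [3.139 0.    1.467]
  to [ 0.4335 -0.0777  0.031   1.475 ] shift [-0.0006 -0.0002  0.08  ] turn [ 0.0022  0.0003 -0.0085]
```

View pics/t8c.png

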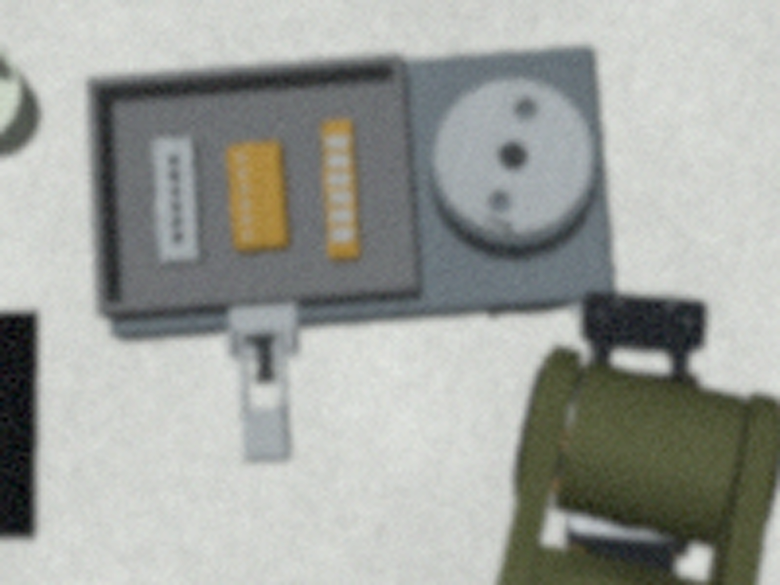

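All three pieces lie in the tub. The ring holes are unchanged at (334.9,177.7) and (328.2,201.5). I'll lower onto the spanner.

Request:
jog_arm(motion=[[-0.0006, 0, 0.03, 0, 0, -0.008, 0.1], [0, 0, 0.03, 0, 0, 0, 0.1], [0, 0, 0.008, 0, 0, 0, 0.1], [0, 0, 0, 0, 0, 0, 0.1], [0, 0, 0, 0, 0, 0, 0.1]])

```text
time_s: 36.4
ee_pos: [0.4335, -0.0777, 0.0428]
eef_rot: [3.14, 0.0, 1.476]
force: [0.7, 1.1, -0.5]
grip_width: 0.0518
grip_force: 0.0
```

Run:
```python
from h import *
go((.4335,-.0777,.031,1.475))
```

```text
t 36.4 at [ 0.4335 -0.0777  0.0428] [3.14  0.    1.476]
  to [ 0.4335 -0.0777  0.031   1.475 ] shift [ 0.     -0.      0.0118] turn [0.0018 0.0003 0.0006]
```

Request:
jog_arm(motion=[[0, 0, 0.01, 0, 0, 0, 0.1], [0, 0, 0.002, 0, 0, 0, 0.1], [0, 0, 0, 0, 0, 0, 0.1], [0, 0, 0, 0, 0, 0, -1], [0, 0, 0, 0, 0, 0, -1]], squeeze=10)

```text
time_s: 36.9
ee_pos: [0.4328, -0.0775, 0.0296]
eef_rot: [3.141, 0.0, 1.476]
force: [-0.1, 0.6, -0.0]
grip_width: 0.0389
grip_force: 0.0
```

Request:
jog_arm(motion=[[0, 0, 0, 0, 0, 0, -1], [0, 0, 0, 0, 0, 0, -1], [0, 0, 0, 0, 0, 0, -1]])

```text
time_s: 37.2
ee_pos: [0.4328, -0.0775, 0.0296]
eef_rot: [3.141, 0.0, 1.476]
force: [-0.0, -0.2, 2.1]
grip_width: 0.024
grip_force: 10.0
```

Request:
jog_arm(motion=[[0, 0, 0, 0, 0, 0, -1], [0, 0, 0, 0, 0, 0, -1]], squeeze=60)

```text
time_s: 37.4
ee_pos: [0.4328, -0.0776, 0.0296]
eef_rot: [3.141, 0.0, 1.476]
force: [0.3, 0.4, 2.7]
grip_width: 0.0237
grip_force: 60.0
```

Run:
```python
from h import *
o=ctrl.get_obs();print(o['force'],o['moment']);go((.4335,-.0777,.031,1.475))
```

```text
[0.29855161 0.36659457 2.72745338] [-0.07246427 -0.0140123  -0.00148307]
t 37.4 at [ 0.4328 -0.0776  0.0296] [3.141 0.    1.476]
  to [ 0.4335 -0.0777  0.031   1.475 ] shift [-0.0001  0.0007 -0.0014] turn [0.0004 0.0001 0.0008]
```

Request:
jog_arm(motion=[[0, 0, -0.02, 0, 0, 0, -1], [0, 0, -0.04, 0, 0, 0, -1], [0, 0, -0.045, 0, 0, 0, -1], [0, 0, -0.045, 0, 0, 0, -1], [0, 0, -0.03, 0, 0, 0, -1]])

```text
time_s: 37.9
ee_pos: [0.4327, -0.0775, 0.2122]
eef_rot: [3.14, 0.0, 1.476]
force: [0.4, 0.1, -2.9]
grip_width: 0.0236
grip_force: 60.0
```

Request:
jog_arm(motion=[[0.0159, 0.0366, 0, 0, 0, 0, -1], [0.0159, 0.0366, 0, 0, 0, 0, -1], [0.0159, 0.0366, 0, 0, 0, 0, -1], [0.0159, 0.0366, 0, 0, 0, 0, -1], [0.0159, 0.0366, 0, 0, 0, 0, -1]])

```text
time_s: 38.4
ee_pos: [0.6234, -0.015, 0.2086]
eef_rot: [-3.14, 0.0, 1.476]
force: [-0.4, -0.1, -1.7]
grip_width: 0.0236
grip_force: 60.0
```

Request:
jog_arm(motion=[[0, 0, 0, 0, 0, -0.137, -1], [0, 0, 0, 0, 0, -0.137, -1], [0, 0, 0, 0, 0, -0.137, -1], [0, 0, 0, 0, 0, -0.137, -1], [0, 0, 0, 0, 0, -0.137, -1]])

```text
time_s: 38.9
ee_pos: [0.622, -0.0157, 0.2085]
eef_rot: [-3.14, -0.001, 2.167]
force: [-0.1, -0.1, -2.2]
grip_width: 0.0237
grip_force: 60.0
```

Request:
jog_arm(motion=[[0, 0, 0, 0, 0, -0.137, -1], [0, 0, 0, 0, 0, -0.137, -1], [0, 0, 0, 0, 0, -0.137, -1], [0, 0, 0, 0, 0, -0.137, -1], [0, 0, 0, 0, 0, -0.137, -1]])

```text
time_s: 39.4
ee_pos: [0.622, -0.0157, 0.2086]
eef_rot: [-3.141, -0.002, 2.851]
force: [-0.1, -0.4, -2.6]
grip_width: 0.0233
grip_force: 60.0
```

Run:
```python
from h import *
# hole line from fresh view, both cams
a=ray('top',(334.9-.4,177.7-.4),.12);b=ray('top',(328.2-.4,201.5-.4),.12);print((a+b)/2,np.arctan2(*(a-b)[1::-1]))
s=np.array([[.6527,-.0241],[.5952,-.0066]]);print(s.mean(0),np.arctan2(*(s[0]-s[1])[::-1]))
go((.6225,-.0157,.155,np.pi-.296))
```

```text
[ 0.62196436 -0.01505261  0.12      ] -0.2972813588758715
[ 0.62395 -0.01535] -0.29544083714372005
t 39.4 at [ 0.622  -0.0157  0.2086] [-3.141e+00 -2.000e-03  2.851e+00]
  to [ 0.6225 -0.0157  0.155   2.8456] shift [-0.0006  0.0002  0.0536] turn [-0.0004 -0.0017  0.0059]
```

Request:
jog_arm(motion=[[0, 0, 0.03, 0, 0, 0.005, -1], [0, 0, 0.025, 0, 0, 0, -1], [0, 0, 0, 0, 0, 0, -1], [0, 0, 0, 0, 0, 0, -1], [0, 0, 0, 0, 0, 0, -1]])

```text
time_s: 39.9
ee_pos: [0.6229, -0.0158, 0.156]
eef_rot: [3.141, 0.002, 2.841]
force: [-0.5, 0.0, -2.6]
grip_width: 0.0238
grip_force: 60.0
```

Run:
```python
from h import *
s=snap('scene','s9.png')[:,:,::-1]
cv2.imwrite('pics/s9c.png',cv2.convertScaleAbs(cv2.resize(s[150:230,270:370],None,fx=7,fy=7,interpolation=cv2.INTER_CUBIC),alpha=1.8))
go((.6222,-.0155,.1276,np.pi-.296)); o=ctrl.get_obs(); p=o['ee_pos']; R=Ro.from_euler('xyz',o['eef_rot'])
for sx in(.03,-.03):
    q=R.apply([sx,0,.0216*-1*-1])+p; print('prong',q.round(4),((proj('scene',q)-[270,150])*7).round(1))
```

```text
t 40.0 at [ 0.6229 -0.0157  0.156 ] [3.141e+00 2.000e-03 2.841e+00]
  to [ 0.6222 -0.0155  0.1276  2.8456] shift [0.0008 0.     0.0284] turn [ 0.0004  0.002  -0.0047]
prong [ 0.5943 -0.0069  0.1343] [402.2 270.6]
prong [ 0.6516 -0.0246  0.1344] [218.5 327.8]
```

View pics/s9c.png

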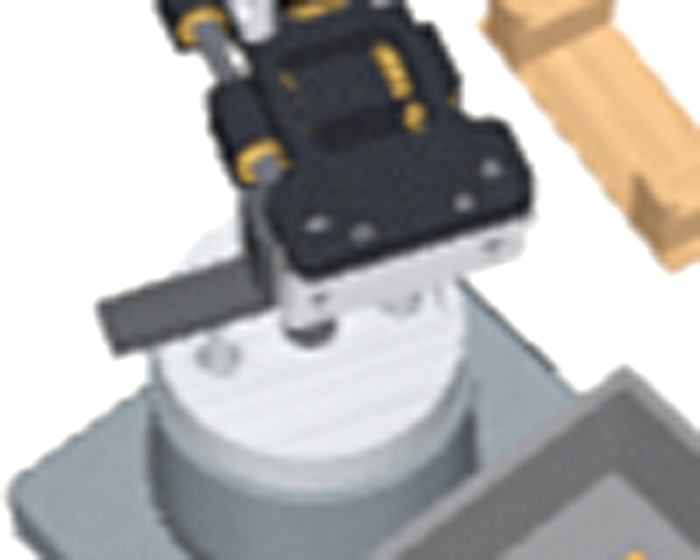

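Run:
```python
from h import *
o=ctrl.get_obs(); p=o['ee_pos']; R=Ro.from_euler('xyz',o['eef_rot'])
pr=lambda q:((proj('scene',q)-[270,150]+.4)*7).round(1)
for z in(-.0024,.0076):
  for y in(-.009,.009): print('bar end',z,y,pr(R.apply([-.065,y,z])+p))
print('hole',pr([.6222+.0287,-.0155-.0088,.12]),pr([.6222-.0287,-.0155+.0088,.12]))
print('axes px per mm: along',(pr(R.apply([.001*10,0,0])+p)-pr(p))/10,'across',(pr(R.apply([0,.01,0])+p)-pr(p))/10,'z',(pr(p+[0,0,.01])-pr(p))/10)
```

```text
bar end -0.0024 -0.009 [ 98.4 298.2]
bar end -0.0024 0.009 [117.3 345.9]
bar end 0.0076 -0.009 [100.4 316.2]
bar end 0.0076 0.009 [119.2 363.7]
hole [225.3 355.2] [406.9 297.7]
axes px per mm: along [ 3.11 -0.96] across [1.14 2.6 ] z [-0.04 -1.85]
```

The bar end, at crop (97,303), matches its prediction to about 1.5 mm. The far hole at (218,356) lies on the bar's line, so I'll lower carefully here.

Request:
jog_arm(motion=[[0, 0, 0.006, 0, 0, -0.004, -1], [0, 0, 0.005, 0, 0, 0, -1], [0, 0, 0.002, 0, 0, 0, -1], [0, 0, 0, 0, 0, 0, -1]])

```text
time_s: 40.35
ee_pos: [0.6222, -0.0157, 0.141]
eef_rot: [-3.141, -0.001, 2.845]
force: [0.1, 0.3, -3.2]
grip_width: 0.0235
grip_force: 60.0
```

Request:
jog_arm(motion=[[0, 0, 0.002, 0, 0, 0, -1], [0, 0, 0.002, 0, 0, 0, -1], [0, 0, 0, 0, 0, 0, -1]])

```text
time_s: 40.65
ee_pos: [0.6223, -0.0157, 0.1371]
eef_rot: [-3.142, -0.0, 2.845]
force: [-0.7, 0.4, -3.1]
grip_width: 0.0237
grip_force: 60.0
```

Request:
jog_arm(motion=[[0, 0, 0.002, 0, 0, 0, -1], [0, 0, 0, 0, 0, 0, -1]])

```text
time_s: 40.85
ee_pos: [0.6223, -0.0157, 0.1352]
eef_rot: [-3.142, -0.0, 2.845]
force: [0.4, -0.3, -2.7]
grip_width: 0.0234
grip_force: 60.0
```

Run:
```python
from h import *
o=ctrl.get_obs();print(o['force'],o['moment']);go((.6229,-.0157,.1276,np.pi-.296))
```

```text
[ 0.39572274 -0.25299556 -2.70686677] [ 0.02605006 -0.00183389 -0.0117814 ]
t 40.9 at [ 0.6223 -0.0157  0.1352] [-3.142 -0.     2.845]
  to [ 0.6229 -0.0157  0.1276  2.8456] shift [-0.0006  0.0002  0.0076] turn [-0.0001 -0.0003 -0.0008]
```

Tips are at about 0.1136, 6 mm inside the holes, with no contact force. I'll keep going down.

Request:
jog_arm(motion=[[0, 0, 0.003, 0, 0, 0, -1], [0, 0, 0.002, 0, 0, 0, -1], [0, 0, 0, 0, 0, 0, -1]])

```text
time_s: 41.15
ee_pos: [0.6222, -0.0157, 0.13]
eef_rot: [-3.141, -0.001, 2.845]
force: [-0.3, -0.1, -2.5]
grip_width: 0.0237
grip_force: 60.0
```

Request:
jog_arm(motion=[[0, 0, 0.0015, 0, 0, 0, -1], [0, 0, 0, 0, 0, 0, -1]])

```text
time_s: 41.35
ee_pos: [0.6223, -0.0157, 0.1288]
eef_rot: [-3.142, -0.0, 2.845]
force: [-0.6, -0.6, -2.9]
grip_width: 0.0233
grip_force: 60.0
```

Request:
jog_arm(motion=[[0, 0, 0.001, 0, 0, 0, -1], [0, 0, 0, 0, 0, 0, -1]])

```text
time_s: 41.55
ee_pos: [0.6224, -0.0157, 0.1281]
eef_rot: [3.142, 0.0, 2.845]
force: [0.2, -0.1, -1.7]
grip_width: 0.0234
grip_force: 60.0
```

Request:
jog_arm(motion=[[0, 0, 0.0006, 0, 0, 0, -1], [0, 0, 0, 0, 0, 0.04, -1], [0, 0, 0, 0, 0, 0.04, -1], [0, 0, 0, 0, 0, 0.04, -1], [0, 0, 0, 0, 0, 0.04, -1]])

```text
time_s: 42.05
ee_pos: [0.6228, -0.0159, 0.1282]
eef_rot: [3.141, 0.002, 2.683]
force: [-0.7, -0.7, 3.4]
grip_width: 0.0237
grip_force: 60.0
```

Run:
```python
from h import *
o=ctrl.get_obs();print(o['force'],o['moment'],o['ee_pos'],o['eef_rot'])
```

```text
[-0.74293201 -0.69979072  3.35792384] [-0.10316759  0.18886859  0.27043754] [ 0.62277373 -0.01586441  0.12816802] [3.14128295e+00 1.56219151e-03 2.68345588e+00]
```

Request:
jog_arm(motion=[[0, 0, 0, 0, 0, 0.05, -1], [0, 0, 0, 0, 0, 0.05, -1], [0, 0, 0, 0, 0, 0.05, -1], [0, 0, 0, 0, 0, 0.05, -1], [0, 0, 0, 0, 0, 0.05, -1]])

```text
time_s: 42.55
ee_pos: [0.6228, -0.0159, 0.1281]
eef_rot: [3.141, 0.001, 2.433]
force: [0.2, -1.1, 4.1]
grip_width: 0.0236
grip_force: 60.0
```

Request:
jog_arm(motion=[[0, 0, 0, 0, 0, 0.05, -1], [0, 0, 0, 0, 0, 0.05, -1], [0, 0, 0, 0, 0, 0.05, -1], [0, 0, 0, 0, 0, 0.05, -1], [0, 0, 0, 0, 0, 0.05, -1]])

```text
time_s: 43.05
ee_pos: [0.6228, -0.0158, 0.1281]
eef_rot: [3.141, 0.001, 2.183]
force: [0.6, -1.9, 3.7]
grip_width: 0.0235
grip_force: 60.0
```

Request:
jog_arm(motion=[[0, 0, 0, 0, 0, 0.05, -1], [0, 0, 0, 0, 0, 0.05, -1], [0, 0, 0, 0, 0, 0.05, -1], [0, 0, 0, 0, 0, 0.05, -1], [0, 0, 0, 0, 0, 0, -1]])

```text
time_s: 43.55
ee_pos: [0.6228, -0.0159, 0.1281]
eef_rot: [3.14, 0.001, 1.984]
force: [-0.1, -1.5, 5.6]
grip_width: 0.0236
grip_force: 60.0
```

Run:
```python
from h import *
o=ctrl.get_obs();print(o['force'],o['moment'],o['ee_pos'],o['eef_rot'])
```

```text
[-0.10858666 -1.47139168  5.55321649] [-0.12583597  0.15395558 -0.04005699] [ 0.62278012 -0.01585734  0.128136  ] [3.14027629e+00 8.72406550e-04 1.98398651e+00]
```

Request:
jog_arm(motion=[[0, 0, 0, 0, 0, 0.04, -1], [0, 0, 0, 0, 0, 0.04, -1], [0, 0, 0, 0, 0, 0.04, -1]])

```text
time_s: 43.85
ee_pos: [0.6228, -0.0158, 0.1281]
eef_rot: [3.14, 0.001, 1.865]
force: [0.7, -0.1, 6.0]
grip_width: 0.0237
grip_force: 60.0
```

Run:
```python
from h import *
o=ctrl.get_obs();print(o['force'],o['moment'],o['eef_rot'],o['tau'])
```

```text
[ 0.71406745 -0.1079607   5.9950309 ] [-0.17274176  0.14366778  0.22546478] [3.14019249e+00 7.43532783e-04 1.86501519e+00] [ 3.00882021e-01 -6.13279223e+01 -3.19342732e+01  3.07034310e-01
 -2.99357087e-02 -6.20872378e-01]
```

Request:
jog_arm(motion=[[0, 0, 0, 0, 0, 0.03, -1], [0, 0, 0, 0, 0, 0.03, -1], [0, 0, 0, 0, 0, 0.03, -1]])

```text
time_s: 44.15
ee_pos: [0.6228, -0.0158, 0.1281]
eef_rot: [3.14, 0.001, 1.775]
force: [-0.3, -0.6, 5.1]
grip_width: 0.0235
grip_force: 60.0
```

Run:
```python
from h import *
o=ctrl.get_obs();print(o['force'],o['moment'],o['eef_rot'],o['tau'])
```

```text
[-0.26431593 -0.56416055  5.13406107] [-0.16155213  0.1075112   0.20228828] [3.14012859e+00 6.01213305e-04 1.77546418e+00] [ 2.96913609e-01 -6.13407469e+01 -3.19302428e+01  3.07524456e-01
 -2.01266626e-02 -4.12190035e-01]
```

Request:
jog_arm(motion=[[0, 0, 0, 0, 0, 0.02, -1], [0, 0, 0, 0, 0, 0.02, -1]])

```text
time_s: 44.35
ee_pos: [0.6228, -0.0158, 0.1281]
eef_rot: [3.14, 0.001, 1.736]
force: [0.4, 0.6, 5.3]
grip_width: 0.0238
grip_force: 60.0
```

Run:
```python
from h import *
o=ctrl.get_obs();print(o['force'],o['moment'],o['eef_rot'],o['tau'][5])
```

```text
[0.39452499 0.61794959 5.25547777] [-0.21521328  0.16278785  0.21453741] [3.14006776e+00 5.76204035e-04 1.73578531e+00] -0.19171379506587982
```

Request:
jog_arm(motion=[[0, 0, 0, 0, 0, 0.02, -1], [0, 0, 0, 0, 0, 0.02, -1]])

```text
time_s: 44.55
ee_pos: [0.6228, -0.0158, 0.1281]
eef_rot: [3.14, 0.001, 1.696]
force: [-0.4, -1.4, 5.5]
grip_width: 0.0236
grip_force: 60.1
```

Run:
```python
from h import *
o=ctrl.get_obs();print(o['force'],o['moment'],o['eef_rot'],o['tau'][5])
```

```text
[-0.35658262 -1.40916657  5.45653792] [-0.19914967  0.16560475  0.45650185] [3.14010514e+00 5.06682710e-04 1.69589003e+00] -0.07198263192549348
```

Moment is rising (0.46). A little more.

Request:
jog_arm(motion=[[0, 0, 0, 0, 0, 0.02, -1], [0, 0, 0, 0, 0, 0.01, -1], [0, 0, 0, 0, 0, 0, -1]])

```text
time_s: 44.85
ee_pos: [0.6228, -0.0158, 0.1281]
eef_rot: [3.14, 0.001, 1.668]
force: [-1.4, -2.0, 6.2]
grip_width: 0.0235
grip_force: 60.8
```

Run:
```python
from h import *
o=ctrl.get_obs();print(o['force'],o['moment'],o['eef_rot'],o['tau'][5])
```

```text
[-1.40590952 -2.03762418  6.23290509] [-0.24178617  0.15630701  1.26148709] [3.14015991e+00 8.66749844e-04 1.66769693e+00] 1.4485981687903404
```

Request:
jog_arm(motion=[[0, 0, 0, 0, 0, 0.02, -1], [0, 0, 0, 0, 0, 0, -1]])

```text
time_s: 45.05
ee_pos: [0.6228, -0.0159, 0.1281]
eef_rot: [3.14, 0.001, 1.648]
force: [-1.4, -1.4, 4.9]
grip_width: 0.0235
grip_force: 61.9
```

Run:
```python
from h import *
o=ctrl.get_obs();print(o['force'],o['moment'],o['eef_rot'],o['tau'][5])
```

```text
[-1.4338424  -1.3756786   4.92765078] [-0.26259699  0.14933693  1.68590993] [3.14016618e+00 9.95803764e-04 1.64794379e+00] 2.0175987482070923
```

Request:
jog_arm(motion=[[0, 0, 0, 0, 0, -0.02, -1], [0, 0, 0, 0, 0, -0.02, -1], [0, 0, 0, 0, 0, 0, -1]])

```text
time_s: 45.35
ee_pos: [0.6228, -0.0159, 0.1281]
eef_rot: [3.14, 0.001, 1.688]
force: [-0.7, -1.6, 4.7]
grip_width: 0.0237
grip_force: 60.1
```

Run:
```python
from h import *
o=ctrl.get_obs();print(o['force'],o['moment'],o['eef_rot'],o['tau'][5])
```

```text
[-0.69993411 -1.62552138  4.74683821] [-0.23008589  0.12048621  0.57647313] [3.14011414e+00 6.50363272e-04 1.68788146e+00] 0.2531514409929514
```

Request:
jog_arm(motion=[[0, 0, 0, 0, 0, -0.02, -1], [0, 0, 0, 0, 0, -0.02, -1], [0, 0, 0, 0, 0, 0, -1]])

```text
time_s: 45.65
ee_pos: [0.6228, -0.0157, 0.1281]
eef_rot: [3.14, 0.0, 1.727]
force: [-0.8, 0.2, 5.8]
grip_width: 0.0233
grip_force: 60.0
```

Run:
```python
from h import *
o=ctrl.get_obs();print(o['force'],o['moment'],o['eef_rot'],o['tau'][5])
```

```text
[-0.83386693  0.17390207  5.78268602] [-0.12549023  0.13461749 -0.02133931] [3.14001344e+00 3.14089190e-04 1.72710691e+00] -0.36014302633702755
```

Request:
jog_arm(motion=[[0, 0, 0, 0, 0, -0.02, -1], [0, 0, -0.004, 0, 0, 0, -1], [0, 0, -0.008, 0, 0, 0, -1], [0, 0, -0.02, 0, 0, 0, -1], [0, 0, -0.03, 0, 0, 0, -1]])

```text
time_s: 46.15
ee_pos: [0.6216, -0.0156, 0.1888]
eef_rot: [-3.138, -0.001, 1.745]
force: [0.9, -0.4, -1.9]
grip_width: 0.0234
grip_force: 60.0
```

Request:
jog_arm(motion=[[0, 0, -0.02, 0, 0, 0.135, -1], [0, 0, 0, 0, 0, 0.135, -1], [0, 0, 0, 0, 0, 0, -1]])

```text
time_s: 46.45
ee_pos: [0.6224, -0.0157, 0.2101]
eef_rot: [3.141, 0.0, 1.473]
force: [-0.2, -0.5, -3.0]
grip_width: 0.0236
grip_force: 60.0
```

Run:
```python
from h import *
o=ctrl.get_obs();print(o['force'],o['moment']);z=o['ee_pos'][2]
go((.4328,-.0776,z,1.476))
```

```text
[-0.21762647 -0.52579819 -2.96331477] [-0.07198408  0.01905363 -0.03118828]
t 46.5 at [ 0.6224 -0.0157  0.2101] [3.141 0.    1.473]
  to [ 0.4328 -0.0776  0.2101  1.476 ] shift [-8.010e-02 -1.826e-01 -1.000e-04] turn [ 0.0007  0.     -0.0034]
```

Request:
jog_arm(motion=[[-0.016, -0.0365, 0, 0, 0, 0, -1], [-0.016, -0.0365, 0, 0, 0, 0, -1], [-0.016, -0.0365, 0, 0, 0, 0, -1], [-0.016, -0.0365, 0, 0, 0, 0, -1], [-0.016, -0.0365, 0, 0, 0, 0, -1]])

```text
time_s: 46.95
ee_pos: [0.4312, -0.078, 0.2089]
eef_rot: [-3.141, -0.0, 1.48]
force: [0.8, -0.2, -1.5]
grip_width: 0.0237
grip_force: 60.0
```

Request:
jog_arm(motion=[[0, 0, 0, 0, 0, 0, -1], [0, 0, 0, 0, 0, 0, -1]])

```text
time_s: 47.15
ee_pos: [0.4329, -0.078, 0.2096]
eef_rot: [3.141, 0.0, 1.477]
force: [0.7, 0.6, -2.2]
grip_width: 0.0234
grip_force: 60.0
```

Run:
```python
from h import *
t=np.ascontiguousarray(snap('top','t10.png')[:,:,::-1]); s=snap('scene','s10.png')[:,:,::-1]
a=cv2.resize(t[155:275,215:375],(640,480),interpolation=cv2.INTER_CUBIC)[:300]
b=cv2.resize(s[130:210,270:430],(640,320),interpolation=cv2.INTER_CUBIC)[:290]
cv2.imwrite('pics/t10c.png',cv2.convertScaleAbs(np.vstack([a,b]),alpha=1.7))
go((.4328,-.0776,.0296,1.476))
```

```text
t 47.2 at [ 0.4336 -0.0777  0.2093] [ 3.142 -0.     1.477]
  to [ 0.4328 -0.0776  0.0296  1.476 ] shift [ 0.     -0.0008  0.1797] turn [ 0.     -0.0001  0.001 ]
```

View pics/t10c.png

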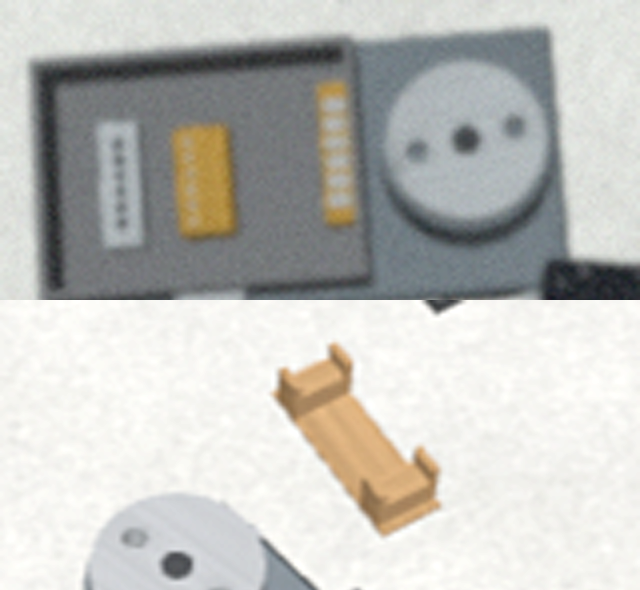

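Run:
```python
from h import *
t=cv2.imread('pics/t10.png'); g=cv2.GaussianBlur(cv2.cvtColor(t,cv2.COLOR_BGR2GRAY),(3,3),0).astype(float)
P=[]
for (u,v) in((319.2,192.7),(343.7,186.2)):
    x0,y0=int(u)-4,int(v)-4; r=g[y0:y0+9,x0:x0+9]; w=np.clip(np.median(r)-3-r,0,None); yy,xx=np.mgrid[0:9,0:9]
    c=((w*xx).sum()/w.sum()+x0,(w*yy).sum()/w.sum()+y0); P.append(ray('top',c,.12)); print(c)
d=P[1]-P[0]; print(np.linalg.norm(d),np.arctan2(d[1],d[0]),(P[0]+P[1])/2)
print('bridge',blob(t,285,165,312,225,.064,'brass'))
```

```text
(np.float64(318.6676056338028), np.float64(192.1323943661972))
(np.float64(343.1641791044776), np.float64(186.1318407960199))
0.06038509693300339 -1.355262807289318 [ 0.62204349 -0.01447595  0.12      ]
bridge (array([0.5874, 0.0661], dtype=float32), array([0.0147, 0.0203]), 0.936, array([0.5883, 0.0677]))
```

Request:
jog_arm(motion=[[0, -0.0008, 0.03, 0, 0, 0, -1], [0, 0, 0.04, 0, 0, 0, -1], [0, 0, 0.04, 0, 0, 0, -1], [0, 0, 0.03, 0, 0, 0, -1], [0, 0, 0.01, 0, 0, 0, -1]])

```text
time_s: 47.75
ee_pos: [0.4313, -0.0771, 0.0565]
eef_rot: [-3.137, -0.001, 1.477]
force: [-0.1, -0.3, -2.3]
grip_width: 0.0237
grip_force: 60.0
```

Request:
jog_arm(motion=[[0, 0, 0, 0, 0, 0, -1], [0, 0, 0, 0, 0, 0, -1]])

```text
time_s: 47.95
ee_pos: [0.4332, -0.0778, 0.0605]
eef_rot: [3.14, 0.0, 1.476]
force: [0.2, -0.1, -2.3]
grip_width: 0.0233
grip_force: 60.0
```

The ring is at about 1.40, at its stop. I'll lower the spanner into the rest.

Request:
jog_arm(motion=[[0, 0, 0.01, 0, 0, 0, -1], [0, 0, 0.01, 0, 0, 0, -1], [0, 0, 0.006, 0, 0, 0, -1], [0, 0, 0, 0, 0, 0, -1], [0, 0, 0, 0, 0, 0, -1]])

```text
time_s: 48.45
ee_pos: [0.4322, -0.0778, 0.0333]
eef_rot: [-3.141, -0.0, 1.475]
force: [-0.1, 0.4, -2.0]
grip_width: 0.0239
grip_force: 60.0
```

Request:
jog_arm(motion=[[0, 0, 0.002, 0, 0, 0, -1], [0, 0, 0.001, 0, 0, 0, -1], [0, 0, 0, 0, 0, 0, -1]])

```text
time_s: 48.75
ee_pos: [0.4322, -0.0778, 0.0303]
eef_rot: [-3.142, -0.0, 1.475]
force: [0.4, -0.2, -2.9]
grip_width: 0.0235
grip_force: 60.0
```

Request:
jog_arm(motion=[[0, 0, 0.001, 0, 0, 0, -1], [0, 0, 0, 0, 0, 0, -1]])

```text
time_s: 48.95
ee_pos: [0.4324, -0.0778, 0.0296]
eef_rot: [3.141, 0.0, 1.475]
force: [-1.6, 0.4, 2.0]
grip_width: 0.0235
grip_force: 60.0
```

Seated. I'll release, withdraw and move clear of the cameras' view of the rest.

Request:
jog_arm(motion=[[0, 0, 0, 0, 0, 0, 0.1], [0, 0, 0, 0, 0, 0, 0.1], [0, 0, 0, 0, 0, 0, 0.1], [0, 0, -0.03, 0, 0, 0, 0.1], [0, 0, -0.05, 0, 0, 0, 0.1]])

```text
time_s: 49.45
ee_pos: [0.4307, -0.0774, 0.1083]
eef_rot: [-3.136, -0.001, 1.475]
force: [1.3, 0.6, 0.2]
grip_width: 0.0514
grip_force: 0.0
```

Request:
jog_arm(motion=[[0, 0, -0.05, 0, 0, 0, 0.1], [0, 0, -0.05, 0, 0, 0, 0.1], [0, 0, -0.04, 0, 0, 0, 0.1], [-0.05, 0, 0, 0, 0, 0, 0.1], [-0.05, 0, 0, 0, 0, 0, 0.1]])

```text
time_s: 49.95
ee_pos: [0.4229, -0.178, 0.2508]
eef_rot: [3.139, 0.001, 1.478]
force: [1.1, 0.3, 0.0]
grip_width: 0.0521
grip_force: 0.0
```

Request:
jog_arm(motion=[[-0.05, 0, 0, 0, 0, 0, 0.1], [-0.05, 0, 0, 0, 0, 0, 0.1], [-0.05, 0, 0, 0, 0, 0, 0.1], [0, 0, 0, 0, 0, 0, 0.1], [0, 0, 0, 0, 0, 0, 0.1]])

```text
time_s: 50.45
ee_pos: [0.4079, -0.3271, 0.2488]
eef_rot: [-3.141, -0.001, 1.473]
force: [-0.2, 0.7, 1.1]
grip_width: 0.0519
grip_force: 0.0
```

Run:
```python
from h import *
t=np.ascontiguousarray(snap('top','t11.png')[:,:,::-1])
print('bar',blob(t,322,248,396,292,.036,'dark'))
cv2.imwrite('pics/t11c.png',cv2.convertScaleAbs(cv2.resize(t[120:300,130:400],None,fx=2.9,fy=2.9,interpolation=cv2.INTER_CUBIC),alpha=1.7))
```

```text
bar (array([ 0.4306, -0.0778], dtype=float32), array([0.0173, 0.1161]), 1.475, array([ 0.4305, -0.0772]))
```

View pics/t11c.png

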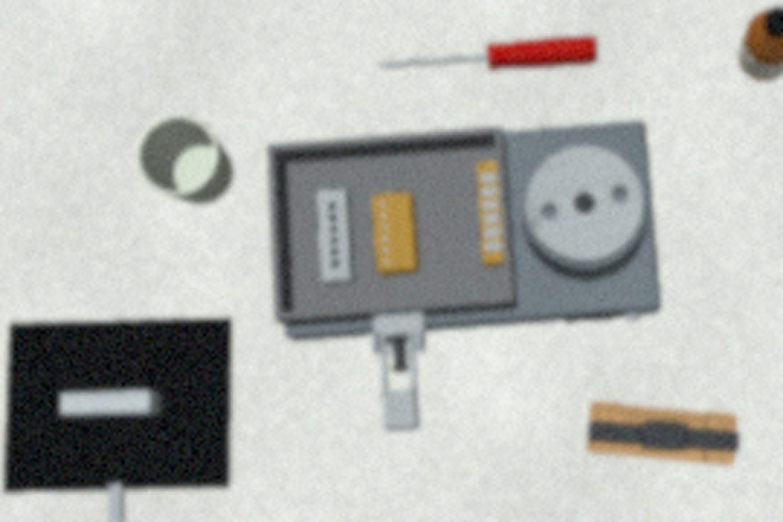

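The final view shows:
- **Lid:** flat on the bench.
- **Lever:** thrown towards the robot.
- **Pieces:** all three in the tub.
- **Ring:** at its stop.
- **Spanner:** home in its rest, at crop (663,435).
- **Bottle, screwdriver and cup:** where they were.

I'll hand the job in.

```bash
python3 -c "
from station import ctrl
print(ctrl.hand_in())"
```

```text
the job is handed in; nothing more can be done
None
```

The job is done and handed in: latch thrown, lid flat on the bench, all three loose pieces (string block, pickup cover, bridge) in the tub, ring turned clockwise to its stop with the spanner, and the spanner back in its rest, prongs down.

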